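# Run the clamping cap onto the slicer's hub

### The arm

A 7-joint arm with a two-finger parallel gripper is mounted at the origin on the work surface. World frame = base frame: x ahead of the robot, y to its left, z up, the work surface at z = 0. Lengths are in mm, angles in rad, forces in N, time in s.
With the tool pointing down it reaches from about 350 to 900 mm from the base axis. Payload 19.9 kg.
Tool frame: the origin (TCP) lies midway between the tips of the shut fingers; the grasp point (between the pads) lies 19 mm behind it; x points along the fingers, z is the direction in which the jaws open and shut, and the axes are right-handed (so a half turn about x gives the same grasp; the last joint's range is limited). The gripper opens to 94 mm and grips with 3 to 60 N. Pads are 16 mm wide; open, the fingers measure 119 mm over their backs; the gripper's body (75 mm by 177 mm) begins 78 mm behind the grasp point.
Start: joints at [-1.321, 0.417, -0.01, 1.614, 0.005, 1.111, -0.053], TCP at [179.19, 598.737, 167.425] pointing down, gripper open.
Joint ranges: [-2.81, 2.81], [-0.39, 2.02], [-1.27, 1.25], [0.06, 2.57], [-1.19, 4.33], [0.19, 2], [-2.82, 2.82]. Speed limits (rad/s): [1.89, 1.89, 2.39, 2.39, 3.01, 3.01, 3.01].

### API

Orientations are given as a unit quaternion [x, y, z, w].
In Python, from station import monitor, camera, bot gives the robot as it stands. The module is installed in compiled form; this text tells all that it offers.
- The arm moves only by the tool arm_command, never from a script. Its argument "rows" is a list of rows, each a list of 2 entries, a list of its own where there are three numbers: the shift along the tool's x, y, z in mm, then the turn, a rotation vector about the tool's x, y, z in degrees. A call has 1 to 8 rows; each row shifts and turns the commanded pose from where the row before left it, along the tool's axes as they then stand; what a row does not reach is not made up. A row lasts 1/12 s, in which the tool goes at most 41.7 mm and 7.16 degrees, less where a joint would pass 70% of its speed; a pose out of reach is approached as far as the arm can. A call is refused whole if a number of a shift passes 41.7 or a number of a turn 7.16, either way. A call with a gripper value outside its range is refused whole. "fingers" is the opening, from -1 (shut) to 1 (fully open), set as the call begins (left out, the last holds). The fingers move at their own pace and stop on an object; the grip force is fixed at half the most. Time passes only in rows, so rows that do not move let the fingers close. It gives the time, the measured TCP pose, the force and the opening at its end, in the units of the state.
- monitor.get_obs(): the state, without advancing time (a new reading comes with each control period).
- camera(name): name is "scene" or "side" or "wrist"; returns a dict with "color" (384x512x3 uint8, red, green, blue), "K" (3x3 intrinsics, pixels), "position" and "orientation" of the camera in the world. Camera axes: x right, y up, looking along -z (the intrinsics and any distortion apply to the point x, -y, -z); pixel columns grow to the right and rows downward; lengths in mm; the calibration is good to about 2 mm. A picture is of the moment at which its call begins. There is no depth.
- bot.hand_in(): hands the job in, once; it reports no verdict.
The state is a dict: "time_s": time; "qpos": joint angles; "joint_velocities": joint speeds; "joint_torque": joint torques, N m; "position": TCP position; "orientation": TCP orientation; "ft_force": force on the tool from outside, world axes, zero at the start; "moment": the same for the moment, N m; "opening": opening from 0.0 (shut) to 1.0 (fully open).
Only numpy, scipy, OpenCV 4.12 (cv2) and the standard library are available. Lean on these libraries where they do the work, as an engineer would, in place of code of your own. Each camera call takes 0.05 s, during which the arm holds its last target.

### The job

Fit the aluminium clamping cap onto the threaded hub in the middle of the slicer's disc: set it upright on the hub, turn it backward (anticlockwise from above) until you feel it drop into the thread start, then turn it forward (clockwise) and run it down until its rim sits fully on the disc. Let go of it, and leave the other things on the bench and slicer where they are.

Things in the scene. Friction and masses are not known exactly. Their poses are not given: they have to be found in the camera images.
- cap: The clamping cap (the nut): plain aluminium cup turned upside down, 64 mm across, 41 mm high, with a straight grip bar on top; about 0.35 kg. Origin: centre of its rim (underside); z up. Starts upright on the bench, left or right of the slicer. Bore 50 mm, 36 mm deep. Gripped tight it cannot drop into the thread; with the grip slack (or pushed round) it sinks by its own weight.
- bar (a point): Middle of the cap's grip bar, 56 mm above the rim: 60 mm long along the cap's x, 20 mm thick along its y, 30 mm tall (from 41 to 71 mm above the rim), solid, free on all sides.
- pins (a point): Centre of the circle of the cap's three inner pins, 5 mm above the rim: pins 4 mm thick, 120 degrees apart (one on the cap's +x), reaching in to a circle of 37 mm diameter.
- spindle (a point): Point on the vertical spindle axis level with the top face of the slicing disc, about 104 mm above the bench; z up. The slicer is a fixed square steel table, 260 x 260 x 100 mm on a pipe frame, with a bare aluminium disc 168 mm across in its top. The steel hub stands up from the disc here; nothing turns but the cap. Fully run on, the cap's rim is at this point (rim height 0).
- nose (a point): Top centre of the hub, 32 mm above the disc. The hub's top 9 mm taper from 35 mm to an 18 mm nose that leads the cap on. Below, it has a coarse right-hand thread, 46 mm outside, 3 starts, 27 mm lead per turn, about 2 mm play.
- land (a point): Axis point level with the flat tops (lands) of the threads, 23 mm above the disc. A cap set on rests its pins there, rim about 20 mm above the disc (to 5 mm higher on the thin stop fins at the lands' ends; by luck straight in a start). Clockwise the pins meet the fins and jam; anticlockwise, within 120 degrees, they drop into the starts.
- slicer: The slicer; origin on the bench under the spindle. Which way the hub's thread starts face is not known. Each start is a gap 28 degrees wide: the cap drops 7 to 9 mm, to a rim height of 11 to 13 mm, and is stopped from turning further back. From there 150 to 180 degrees clockwise bring the rim down onto the disc; turning on only tightens it.
- bowl: Bystander: steel bowl, 100 mm across, 45 mm high; origin under its centre.
- pusher: Bystander: wooden pusher block 42 x 42 x 55 mm standing on a corner of the slicer's top; origin under its centre.
- jar: Bystander: glass jar with steel lid, 68 mm across, 85 mm high; origin under its centre.
- radish: Bystander: white peeled root piece, a lying cylinder 42 mm thick and 110 mm long; origin under its middle.
- spanner: Bystander: dark steel open-ended spanner 170 mm long lying flat.
- stone: Bystander: grey sharpening stone 160 x 50 x 25 mm lying flat; origin under its centre.
- brush: Bystander: wooden-handled brush 200 mm long lying flat.
Not all that is in view belongs to the job. What is shaped like the cap but green is not meant.

How it is judged:
By the outcome, as a careful person would: the job done as asked, in the order asked, and still so for the second after the job is handed in, with the robot touching nothing.
It also fails if it takes over 72 s, if anything falls off the work surface, if the arm or the gripper's body presses on something with over 40 N, if the wrist force passes 120 N, or if a joint passes its speed limit or range.

## Working session

There is one attempt and no reset: what is moved stays moved. The work goes in short steps, Python scripts to look and compute and a tool call to move; the robot and the scene stay as the last step left them, time stands still between calls to the robot, and variables do not carry over. Pictures are saved under pics/ and viewed, and the job is handed in when it is done.

Besides the shell and the picture viewer there is one more tool, called after "Request:" as name(argument=value, ...) on one line, values as JSON. arm_command: Moves the arm, as the interface text tells. Its arguments: {"type":"object","properties":{"rows":{"type":"array","items":{"type":"array"}},"fingers":{"type":"number"}},"required":["rows"]}

```bash
mkdir -p pics; cat > h.py <<'E'
import numpy as np, cv2
from scipy.spatial.transform import Rotation as R
from station import monitor, camera, bot
def snap(name,fn):
    c=camera(name); cv2.imwrite(f'pics/{fn}.png',c['color'][:,:,::-1]); 
    np.savez(f'pics/{fn}.npz',**{k:np.array(v) for k,v in c.items()}); return c
def load(fn): return dict(np.load(f'pics/{fn}.npz'))
def ray(c,u,v):
    K=c['K']; d=np.array([(u-K[0,2])/K[0,0],(v-K[1,2])/K[1,1],1.]); d=np.array([d[0],-d[1],-d[2]])
    return np.array(c['position']),R.from_quat(c['orientation']).apply(d)
def onz(c,u,v,z):
    p,d=ray(c,u,v); return p+d*(z-p[2])/d[2]
def proj(c,P):
    q=R.from_quat(c['orientation']).inv().apply(np.atleast_2d(P)-np.array(c['position'])); K=c['K']
    return np.c_[K[0,0]*q[:,0]/-q[:,2]+K[0,2], K[1,1]*-q[:,1]/-q[:,2]+K[1,2]]
E
python3 - <<'E'
from h import *
o=monitor.get_obs(); print(o)
for n in ['scene','side','wrist']:
    c=snap(n,n+'0'); print(n,{k:v for k,v in c.items() if k!='color'})
E
```

```text
{'time_s': 0.0, 'qpos': array([-1.32151637,  0.41799409, -0.01028599,  1.61418122,  0.00470248,
        1.1107117 , -0.05301122]), 'joint_velocities': array([ 0.00122499,  0.0001736 , -0.00214865, -0.00055742,  0.00028092,
        0.00098686, -0.00113905]), 'joint_torque': array([-2.86000195e-04, -8.51228070e+01,  6.39030766e-01, -4.25993621e+01,
       -4.88197315e-02,  1.85929402e-02,  8.92510752e-05]), 'position': array([179.08903121, 598.33535081, 166.80989367]), 'orientation': array([-0.42257717,  0.56750497,  0.42198396,  0.56682993]), 'ft_force': array([-0.80198079,  0.18396611, -0.48228456]), 'moment': array([-0.00900729, -0.01988144, -0.06750869]), 'opening': 0.9987163683993948}
scene {'K': array([[405.92927081,   0.        , 256.46622046],
       [  0.        , 405.92927081, 193.34272359],
       [  0.        ,   0.        ,   1.        ]]), 'position': array([1603.74109649,   55.60843318, 1267.45166797]), 'orientation': array([0.24412504, 0.25677176, 0.69017057, 0.63098004])}
side {'K': array([[372.62340701,   0.        , 255.40462357],
       [  0.        , 372.62340701, 190.76758917],
       [  0.        ,   0.        ,   1.        ]]), 'position': array([ -61.80525872, -884.37647615,  694.32120511]), 'orientation': array([ 0.48519306, -0.15865941, -0.27465194,  0.81485041])}
wrist {'K': array([[281.50738166,   0.        , 254.07222844],
       [  0.        , 281.50738166, 187.90322818],
       [  0.        ,   0.        ,   1.        ]]), 'position': array([104.1522442 , 622.16964842, 384.4375711 ]), 'orientation': array([-0.11031529, -0.08146056,  0.5912956 ,  0.79471015])}
```

View pics/scene0.png

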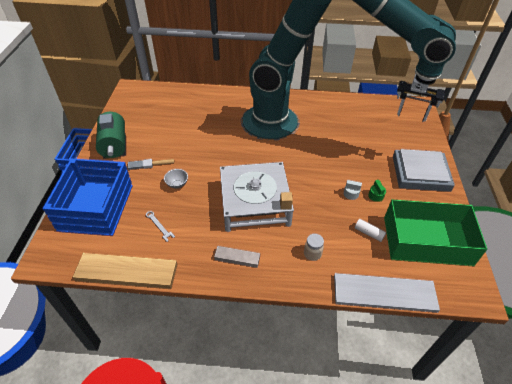

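View pics/side0.png

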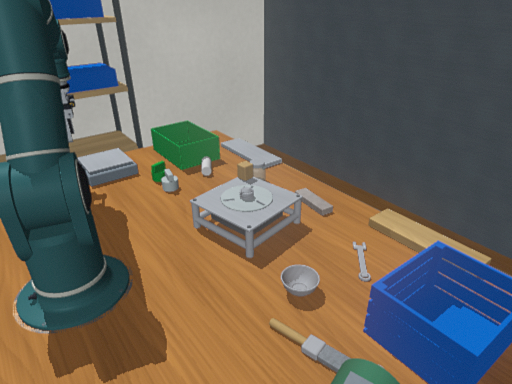

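View pics/wrist0.png

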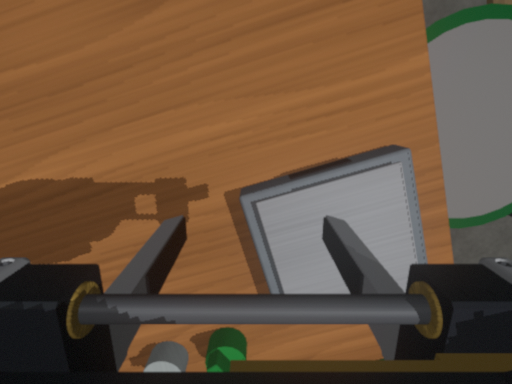

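Candidates for the cap are the grey cup with a bar at scene (353,188), the green look-alike at (377,190), the jar at (314,247), the bowl at (175,178) and the hub at (255,185). The grey one at (353,188) fits the description, so I'll check it in a close crop.

```bash
python3 - <<'E'
from h import *
a=cv2.imread('pics/scene0.png'); s=cv2.imread('pics/side0.png')
A=cv2.resize(a[165:215,330:400],(700,500),interpolation=cv2.INTER_CUBIC);cv2.imwrite('pics/c1.png',A)
B=cv2.resize(a[150:240,210:310],(660,594),interpolation=cv2.INTER_CUBIC);cv2.imwrite('pics/c2.png',B)
C=cv2.resize(s[150:200,140:220],(800,500),interpolation=cv2.INTER_CUBIC);cv2.imwrite('pics/c3.png',C)
D=cv2.resize(s[150:255,180:310],(740,598),interpolation=cv2.INTER_CUBIC);cv2.imwrite('pics/c4.png',D)
E
```

```text
(no output)
```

View pics/c1.png

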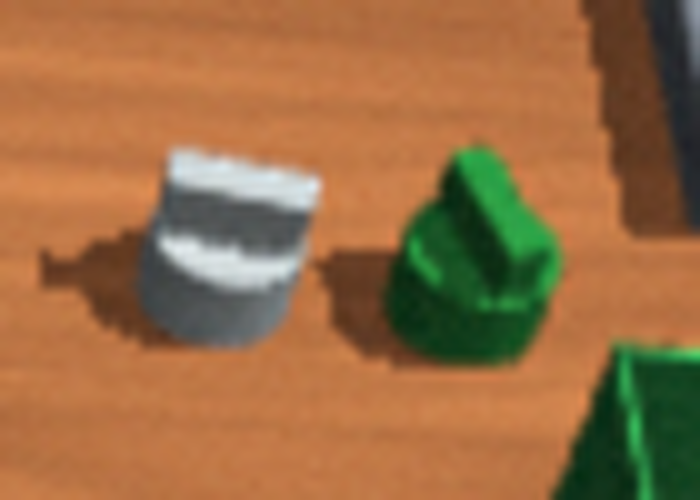

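View pics/c2.png

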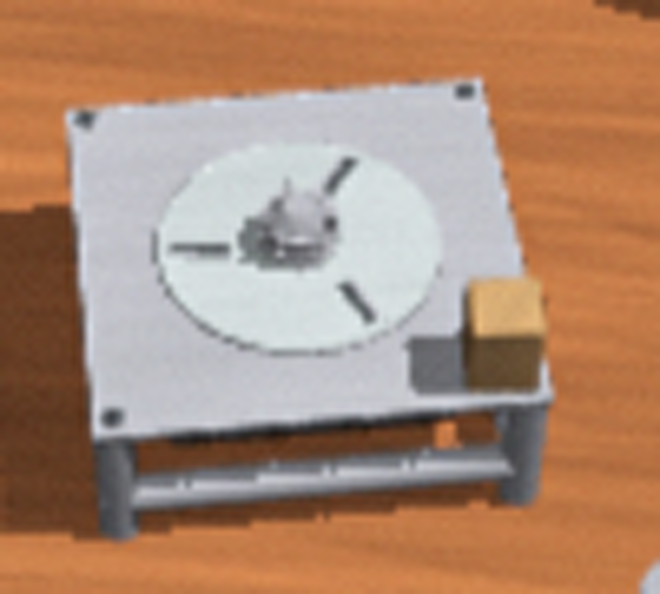

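View pics/c3.png

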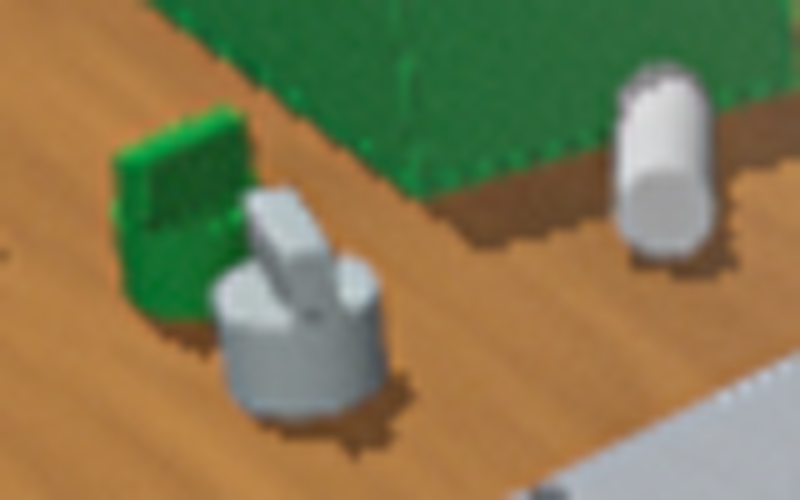

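View pics/c4.png

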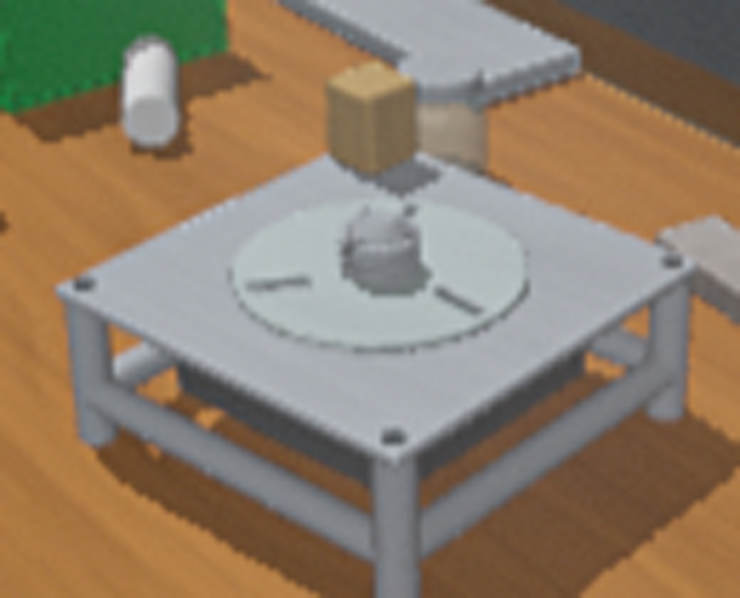

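```bash
python3 - <<'E'
from h import *
c=load('scene0'); s=load('side0')
f=lambda x,y:(330+x/10-.45,165+y/10-.45)
P=np.array([onz(c,*f(x,y),71)[:2] for x,y in [(174,150),(322,180),(310,208),(166,183)]]);print(P,P.mean(0))
print('top pl',onz(c,*f(228,262),41))
g=lambda x,y:(140+x/10-.45,150+y/10-.45)
Q=np.array([onz(s,*g(x,y),71)[:2] for x,y in [(248,195),(290,190),(332,248),(290,258)]]);print(Q,Q.mean(0))
# disc
for z in (104,):
  h=lambda x,y:onz(c,210+x/6.6-.42,150+y/6.6-.42,z)[:2]
  D=np.array([h(*p) for p in [(155,245),(443,247),(299,143),(299,353),(200,172),(400,172),(400,325),(195,318)]])
  def fit(D):
    A=np.c_[2*D,np.ones(len(D))];x=np.linalg.lstsq(A,(D**2).sum(1),rcond=None)[0];return x[:2],np.sqrt(x[2]+x[:2]@x[:2])
  print(fit(D))
  k=lambda x,y:onz(s,180+x/5.69-.42,150+y/5.69-.42,z)[:2]
  D=np.array([k(*p) for p in [(231,270),(528,270),(385,197),(375,350),(290,212),(470,212),(280,325),(475,330)]]);print(fit(D))
  print([h(*p) for p in [(68,110),(482,80),(553,398),(92,437)]])
  # slots
  print([h(*p) for p in [(170,247),(230,248),(350,160),(330,190),(342,287),(372,320)]])
o=monitor.get_obs(); r=R.from_quat(o['orientation']); print(r.as_matrix().round(3))
E
```

```text
[[437.64685139 342.15978922]
 [448.72500122 400.99436852]
 [464.79791605 394.8210547 ]
 [456.525277   337.76866343]] [451.92376142 368.93596897]
top pl [469.7509314  367.37018993  41.        ]
[[446.26632406 393.26284523]
 [461.36313145 387.32953808]
 [451.25214072 329.41770461]
 [434.76301162 331.33020147]] [448.41115196 360.33507234]
(array([542.43584812, -24.84031821]), np.float64(84.20477643871463))
(array([539.07630502, -30.5994055 ]), np.float64(85.23274181024517))
[array([ 444.77813791, -176.70012879]), array([393.33723419,  76.0073656 ]), array([645.18864162, 126.40606186]), array([ 697.22035573, -126.68014031])]
[array([ 552.0550864 , -100.72810132]), array([549.45299958, -65.57664616]), array([470.7071395 ,  -0.75883274]), array([496.88417005, -10.82727099]), array([573.6581538 ,   2.28056169]), array([597.24558438,  21.36904869])]
[[-0.    -0.958  0.287]
 [-0.001  0.287  0.958]
 [-1.    -0.    -0.001]]
```

Cap is the grey one, at about (450,365) with the bar axis at about 80°. The spindle is at about (541,-28). I'll move above the cap for a closer look.

Request:
arm_command(rows=[[[0, -41, -18], [0, 0, 0]], [[0, -41, -18], [0, 0, 0]], [[0, -41, -18], [0, 0, 0]], [[0, -41, -18], [0, 0, 0]], [[0, -41, -18], [0, 0, 0]], [[0, -41, -18], [0, 0, 0]], [[0, -41, -18], [0, 0, 0]], [[0, -41, -18], [0, 0, 0]]], fingers=1)

```text
time_s: 0.82
position: [434.4, 381.2, 167.5]
orientation: [-0.422, 0.567, 0.422, 0.567]
ft_force: [-0.3, 1.2, 0.4]
opening: 1.002
```

Request:
arm_command(rows=[[[0, 0, 0], [7, 0, 0]], [[0, 0, 0], [7, 0, 0]], [[0, 0, 0], [7, 0, 0]], [[0, 0, 0], [7, 0, 0]], [[0, 0, 0], [7, 0, 0]], [[0, 0, 0], [7, 0, 0]]])

```text
time_s: 1.32
position: [433.1, 382.7, 167.2]
orientation: [-0.189, 0.682, 0.189, 0.681]
ft_force: [-0.3, 0.0, 0.6]
opening: 0.997
```

Request:
arm_command(rows=[[[0, 0, 0], [7, 0, 0]], [[0, 0, 0], [7, 0, 0]], [[0, 0, 0], [7, 0, 0]], [[0, 0, 0], [7, 0, 0]], [[0, 0, 0], [7, 0, 0]], [[0, 0, 0], [6, 0, 0]]])

```text
time_s: 1.82
position: [433.0, 382.8, 167.3]
orientation: [0.062, 0.704, -0.062, 0.704]
ft_force: [-0.7, -0.1, -0.4]
opening: 0.998
```

```bash
cat >> h.py <<'E'
def st():
    o=monitor.get_obs(); r=R.from_quat(o['orientation']).as_matrix()
    print('t',round(o['time_s'],2),'p',o['position'].round(1),'jaw',round(np.degrees(np.arctan2(r[1,2],r[0,2])),2),'tilt',r[:,0].round(4),'q7',round(np.degrees(o['qpos'][6]),1),'F',o['ft_force'].round(1),'M',o['moment'].round(2),'open',round(o['opening']*94,1))
    return o
E
python3 - <<'E'
from h import *
o=st(); print(o['qpos'].round(3))
c=snap('wrist','wrist1'); print(proj(c,o['position']), proj(c,[[450,365,71]]),c['position'])
E
```

```text
t 1.82 p [433.  382.8 167.3] jaw -10.03 tilt [-2.e-04 -4.e-04 -1.e+00] q7 -47.3 F [-0.7 -0.1 -0.4] M [-0.04  0.11 -0.04] open 93.9
[-1.079  0.349  0.379  1.745 -0.144  1.075 -0.826]
[[253.3723191  209.89953277]] [[270.60277691 192.94104331]] [447.68747503 461.6528059  384.77149446]
```

View pics/wrist1.png

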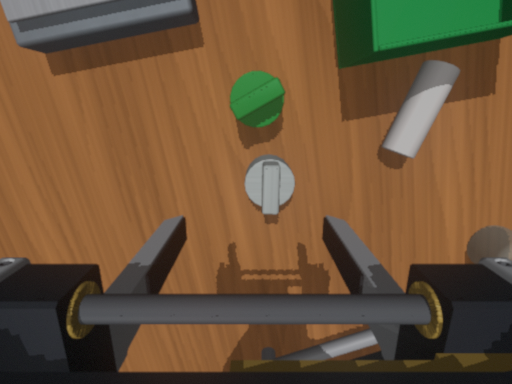

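Wrist view: the grey cap is at (270,184) with its bar running nearly vertical in the image, and the green one is at (257,98). I'll measure the cap.

```bash
python3 - <<'E'
from h import *
a=cv2.imread('pics/wrist1.png')
cv2.imwrite('pics/c5.png',cv2.resize(a[150:225,235:305],(560,600),interpolation=cv2.INTER_CUBIC))
E
```

```text
(no output)
```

View pics/c5.png

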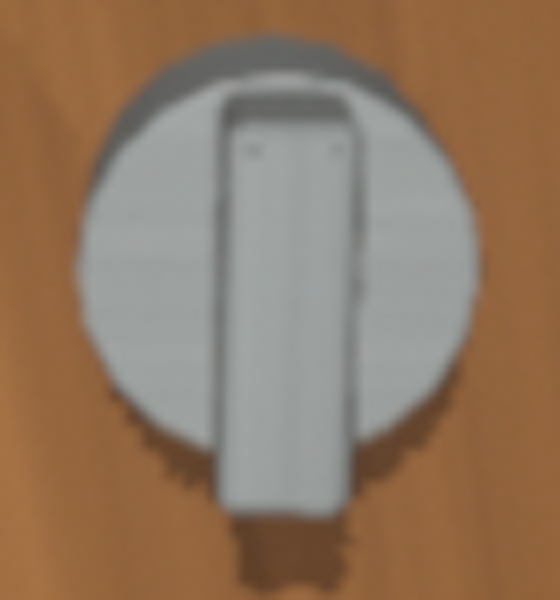

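```bash
python3 - <<'E'
from h import *
c=load('wrist1'); f=lambda x,y,z:onz(c,235+x/8-.44,150+y/8-.44,z)[:2]
P=np.array([f(*p,71) for p in [(230,122),(357,122),(350,515),(218,515)]]);print(P,P.mean(0))
d=(P[0]+P[1]-P[2]-P[3])/2; print('len',np.hypot(*d),'ang',np.degrees(np.arctan2(d[1],d[0])), 'w',np.hypot(*(P[1]-P[0])))
D=np.array([f(*p,41) for p in [(78,265),(478,265),(280,72),(140,408),(425,400),(118,160),(430,150)]])
A=np.c_[2*D,np.ones(len(D))];x=np.linalg.lstsq(A,(D**2).sum(1),rcond=None)[0];print(x[:2],np.sqrt(x[2]+x[:2]@x[:2]))
E
```

```text
[[447.16445123 399.2832561 ]
 [464.85804621 396.14177997]
 [454.87519781 337.64871806]
 [435.55365493 341.07843498]] [450.61283754 368.53804728]
len 59.33945018897362 ang 79.51662834176982 w 17.97031373518099
[450.54992811 367.9928043 ] 31.463821386627885
```

Request:
arm_command(rows=[[[0, -6, 10], [0, 0, 0]], [[0, -5.3, 9.9], [0, 0, 0]], [[30, 0, 0], [0, 0, 0]], [[30, 0, 0], [0, 0, 0]], [[30, 0, 0], [0, 0, 0]], [[20, 0, 0], [0, 0, 0]], [[10, 0, 0], [0, 0, 0]], [[0, 0, 0], [0, 0, 0]]], fingers=0)

```text
time_s: 2.53
position: [450.9, 366.7, 45.7]
orientation: [0.058, 0.705, -0.06, 0.704]
ft_force: [0.1, -1.0, -0.5]
opening: 0.508
```

```bash
python3 - <<'E'
from h import *
o=st(); snap('wrist','wrist2'); snap('side','side2')
a=cv2.imread('pics/side2.png'); cv2.imwrite('pics/c6.png',cv2.resize(a[110:210,110:240],(780,600),interpolation=cv2.INTER_CUBIC))
E
```

```text
t 2.53 p [450.9 366.7  45.7] jaw -9.6 tilt [-0.0019 -0.0025 -1.    ] q7 -41.1 F [ 0.1 -1.  -0.5] M [-0.06  0.1  -0.08] open 47.7
```

View pics/wrist2.png

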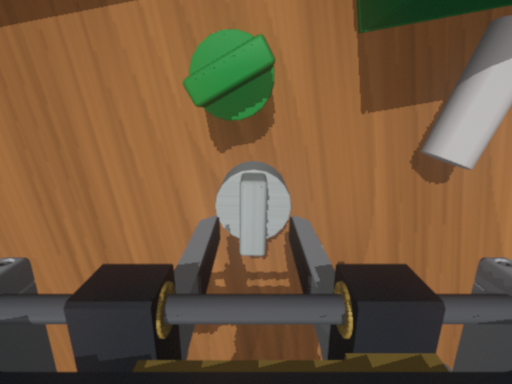

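View pics/c6.png

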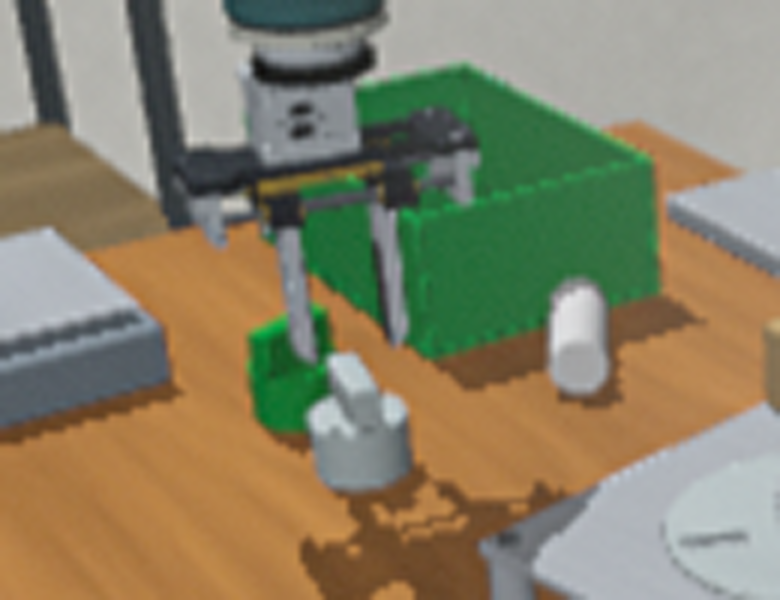

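```bash
python3 - <<'E'
from h import *
c=load('side2'); o=monitor.get_obs()
r=R.from_quat(o['orientation']).as_matrix()
for z in (-23.5,0,23.5):
    P=o['position']+r[:,2]*z; print((proj(c,P)-[110,110])*6)
print((proj(c,[[450.6,368,0],[450.6,368,41],[450.6,368,71]])-[110,110])*6)
w=load('wrist2'); print(proj(w,[o['position']+r[:,2]*z for z in(-23.5,0,23.5)]),proj(w,[[450.6,368,41],[450.6,368,71]]))
print(w['position'])
E
```

```text
[[319.44924857 404.21813689]]
[[354.96364632 396.57938027]]
[[390.02420518 389.03823939]]
[[361.90388313 462.4063841 ]
 [354.55506339 407.10544402]
 [349.05168668 365.6917318 ]]
[[225.24393383 209.25764002]
 [254.22793906 209.27508142]
 [283.22422731 209.2925302 ]] [[252.76014406 206.57685243]
 [252.51509401 220.40524846]]
[465.33526709 446.15214563 262.96639574]
```

```bash
python3 - <<'E'
from h import *
c=load('side2'); o=monitor.get_obs(); w=load('wrist2')
r=R.from_quat(o['orientation']).as_matrix()
for h in (0,10,20,30,40,50):
  for z in (-24,24):
    P=o['position']+r[:,2]*z-r[:,0]*h; print(h,z,((proj(c,P)-[110,110])*6).round(),proj(w,P).round(), [proj(w,P+r[:,1]*s).round()[0].tolist() for s in (-8,8)])
a=cv2.imread('pics/wrist2.png'); cv2.imwrite('pics/c7.png',cv2.resize(a[160:280,170:340],(790,558),interpolation=cv2.INTER_CUBIC))
E
```

```text
0 -24 [[319. 404.]] [[225. 209.]] [[225.0, 218.0], [224.0, 200.0]]
0 24 [[391. 389.]] [[284. 209.]] [[284.0, 218.0], [284.0, 200.0]]
10 -24 [[317. 391.]] [[223. 214.]] [[224.0, 223.0], [223.0, 204.0]]
10 24 [[389. 375.]] [[285. 214.]] [[285.0, 223.0], [285.0, 204.0]]
20 -24 [[315. 377.]] [[222. 219.]] [[222.0, 229.0], [222.0, 208.0]]
20 24 [[387. 361.]] [[287. 219.]] [[286.0, 229.0], [287.0, 209.0]]
30 -24 [[313. 363.]] [[220. 224.]] [[221.0, 234.0], [220.0, 213.0]]
30 24 [[386. 347.]] [[288. 224.]] [[288.0, 234.0], [288.0, 213.0]]
40 -24 [[311. 348.]] [[219. 230.]] [[219.0, 241.0], [218.0, 219.0]]
40 24 [[384. 334.]] [[290. 230.]] [[289.0, 241.0], [290.0, 219.0]]
50 -24 [[309. 334.]] [[217. 236.]] [[217.0, 248.0], [216.0, 225.0]]
50 24 [[382. 319.]] [[292. 236.]] [[291.0, 248.0], [292.0, 225.0]]
```

View pics/c7.png

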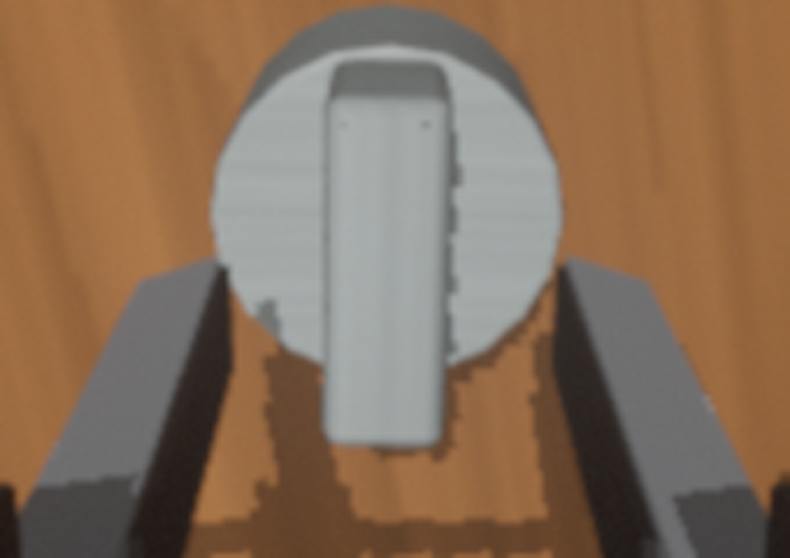

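Request:
arm_command(rows=[[[0, 0, 0], [0, 0, 0]], [[0, 0, 0], [0, 0, 0]], [[0, 0, 0], [0, 0, 0]]], fingers=-0.35)

```text
time_s: 2.88
position: [451.4, 368.8, 48.5]
orientation: [0.06, 0.704, -0.059, 0.705]
ft_force: [-0.1, 0.7, 0.3]
opening: 0.339
```

```bash
python3 - <<'E'
from h import *
o=st(); w=snap('wrist','wrist3'); c=snap('side','side3')
a=cv2.imread('pics/wrist3.png'); b=cv2.imread('pics/side3.png')
A=cv2.resize(a[160:280,170:340],(790,558),interpolation=cv2.INTER_CUBIC)
B=cv2.resize(b[140:200,150:200],(500,600),interpolation=cv2.INTER_CUBIC)
cv2.imwrite('pics/c8.png',A);cv2.imwrite('pics/c9.png',B)
r=R.from_quat(o['orientation']).as_matrix(); g=o['opening']*47
for h in (0,10,20,30,40):
  print(h,[((proj(w,o['position']-r[:,0]*h+r[:,2]*s*g+r[:,1]*8)[0]-[170,160])*4.65).round().tolist() for s in(-1,1)],[((proj(c,o['position']-r[:,0]*h+r[:,2]*s*g)[0]-[150,140])*10).round().tolist() for s in(-1,1)])
w1=load('wrist1'); p=np.array([433,382.8,167.3]); an=np.radians(-10); z=np.array([np.cos(an),np.sin(an),0]);y=np.array([-z[1],z[0],0])
for h in (0,10,20,30,40,50): print(h,[proj(w1,p+[0,0,h]+z*47*s+y*8)[0].round(1).tolist() for s in (-1,1)])
E
```

```text
t 2.88 p [451.4 368.8  48.5] jaw -9.64 tilt [ 0.0011  0.0011 -1.    ] q7 -41.3 F [-0.1  0.7  0.3] M [-0.11  0.04 -0.02] open 31.9
0 [[296.0, 189.0], [479.0, 189.0]] [[149.0, 369.0], [229.0, 352.0]]
10 [[292.0, 208.0], [482.0, 208.0]] [[146.0, 346.0], [226.0, 329.0]]
20 [[287.0, 228.0], [487.0, 228.0]] [[143.0, 323.0], [223.0, 306.0]]
30 [[282.0, 251.0], [491.0, 251.0]] [[140.0, 299.0], [220.0, 283.0]]
40 [[277.0, 276.0], [496.0, 275.0]] [[136.0, 276.0], [217.0, 259.0]]
0 [[195.5, 200.7], [311.1, 200.6]]
10 [[192.9, 204.7], [313.6, 204.6]]
20 [[190.1, 209.2], [316.3, 209.0]]
30 [[187.0, 214.0], [319.3, 213.9]]
40 [[183.6, 219.4], [322.6, 219.2]]
50 [[179.9, 225.3], [326.3, 225.1]]
```

View pics/c8.png

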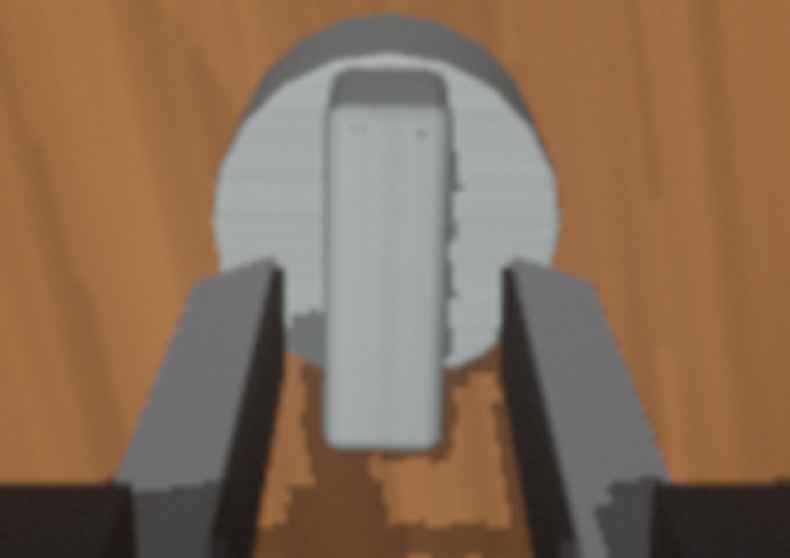

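View pics/c9.png

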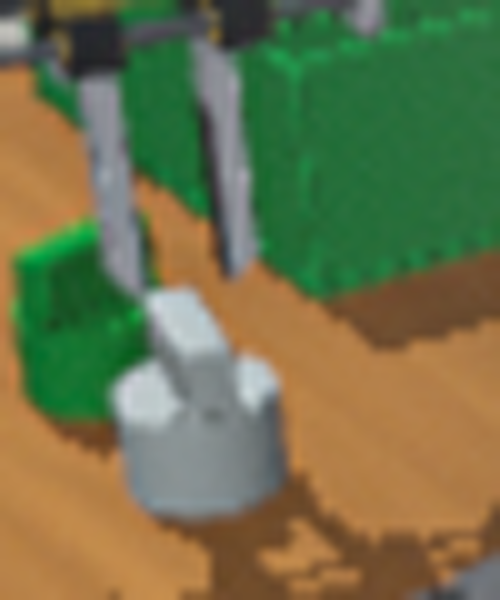

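Both views put the visible fingertips about 33 mm above the stated TCP, so they are still above the bar. I'll descend in steps, watching the force.

Request:
arm_command(rows=[[[5, 0, 0], [0, 0, 0]], [[5, 0, 0], [0, 0, 0]], [[0, 0, 0], [0, 0, 0]]])

```text
time_s: 3.23
position: [450.4, 368.0, 36.3]
orientation: [0.059, 0.705, -0.06, 0.704]
ft_force: [0.2, -0.1, -0.9]
opening: 0.323
```

```bash
cat > v.py <<'E'
import sys
from h import *
n=sys.argv[1]
o=st(); w=snap('wrist','w'+n); c=snap('side','s'+n)
a=cv2.imread(f'pics/w{n}.png'); b=cv2.imread(f'pics/s{n}.png')
x0,y0=map(int,sys.argv[2:4]) if len(sys.argv)>3 else (145,140)
A=cv2.resize(a[150:290,170:340],(486,400),interpolation=cv2.INTER_CUBIC)
B=cv2.resize(b[y0:y0+80,x0:x0+60],(300,400),interpolation=cv2.INTER_CUBIC)
cv2.imwrite(f'pics/v{n}.png',np.hstack([A,B]))
E
python3 v.py 4
```

```text
t 3.23 p [450.4 368.   36.3] jaw -9.65 tilt [-9.e-04 -1.e-03 -1.e+00] q7 -41.0 F [ 0.2 -0.1 -0.9] M [-0.06  0.1  -0.06] open 30.3
```

View pics/v4.png

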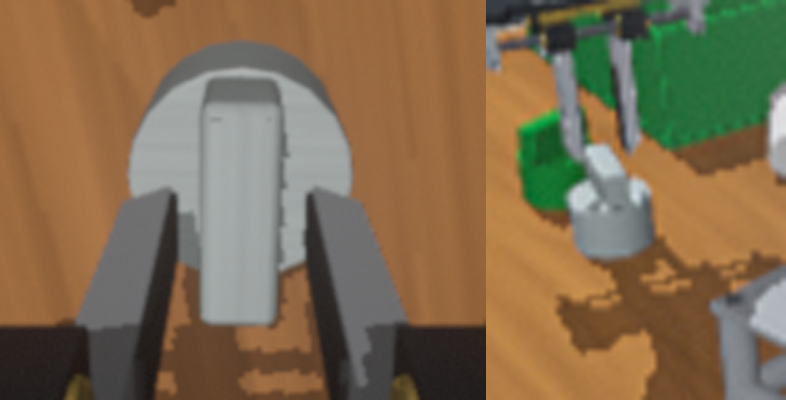

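Request:
arm_command(rows=[[[5, 0, 0], [0, 0, 0]], [[5, 0, 0], [0, 0, 0]], [[3, 0, 0], [0, 0, 0]], [[0, 0, 0], [0, 0, 0]]])

```text
time_s: 3.67
position: [450.5, 368.0, 23.5]
orientation: [0.059, 0.705, -0.06, 0.704]
ft_force: [0.5, 0.1, 0.4]
opening: 0.325
```

```bash
python3 v.py 5
```

```text
t 3.67 p [450.5 368.   23.5] jaw -9.66 tilt [-8.e-04 -9.e-04 -1.e+00] q7 -40.6 F [0.5 0.1 0.4] M [-0.05  0.12  0.05] open 30.6
```

View pics/v5.png

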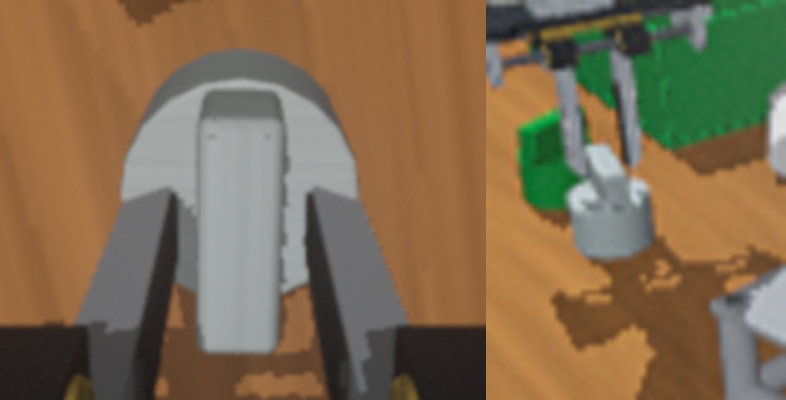

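Request:
arm_command(rows=[[[4, 0, 0], [0, 0, 0]], [[4, 0, 0], [0, 0, 0]], [[0, 0, 0], [0, 0, 0]]])

```text
time_s: 4.02
position: [450.5, 368.1, 15.6]
orientation: [0.059, 0.705, -0.06, 0.704]
ft_force: [-1.4, -0.5, -1.4]
opening: 0.325
```

```bash
python3 v.py 6
```

```text
t 4.02 p [450.5 368.1  15.6] jaw -9.66 tilt [-7.e-04 -7.e-04 -1.e+00] q7 -40.4 F [-1.4 -0.5 -1.4] M [-0.07  0.06 -0.01] open 30.5
```

View pics/v6.png

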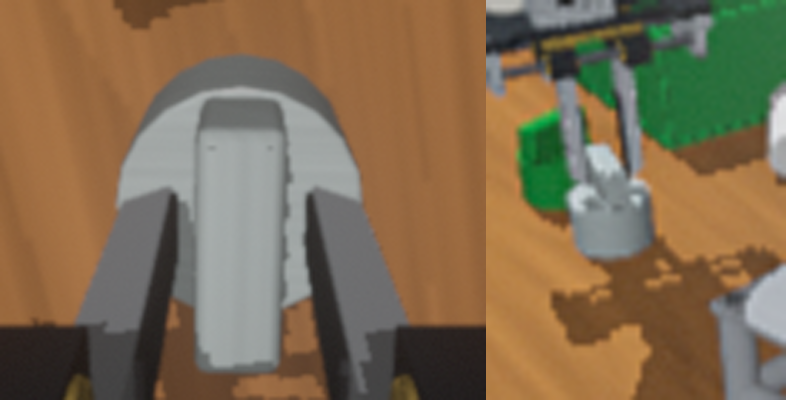

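Request:
arm_command(rows=[[[0, 0, 0], [0, 0, 0]], [[0, 0, 0], [0, 0, 0]], [[0, 0, 0], [0, 0, 0]], [[0, 0, 0], [0, 0, 0]], [[0, 0, 0], [0, 0, 0]], [[0, 0, 0], [0, 0, 0]]], fingers=-1)

```text
time_s: 4.62
position: [450.9, 368.4, 16.5]
orientation: [0.06, 0.705, -0.06, 0.705]
ft_force: [-0.8, -0.1, 0.8]
opening: 0.21
```

```bash
python3 v.py 7
```

```text
t 4.62 p [450.9 368.4  16.5] jaw -9.66 tilt [ 0.  0. -1.] q7 -40.4 F [-0.8 -0.1  0.8] M [-0.02  0.3   0.05] open 19.7
```

View pics/v7.png

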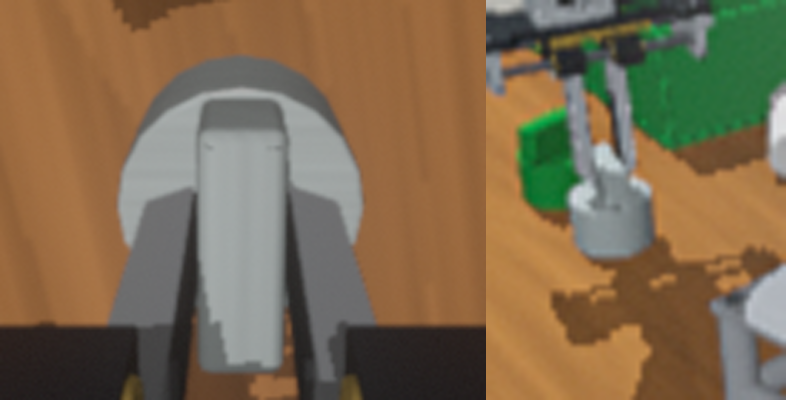

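Request:
arm_command(rows=[[[-10, 0, 0], [0, 0, 0]], [[-20, 0, 0], [0, 0, 0]], [[-25, 0, 0], [0, 0, 0]], [[-25, 0, 0], [0, 0, 0]], [[-25, 0, 0], [0, 0, 0]], [[-25, 0, 0], [0, 0, 0]], [[-25, 0, 0], [0, 0, 0]], [[-10, 0, 0], [0, 0, 0]]])

```text
time_s: 5.38
position: [451.9, 368.8, 185.2]
orientation: [0.061, 0.704, -0.059, 0.705]
ft_force: [0.3, 0.3, -3.3]
opening: 0.213
```

```bash
python3 - <<'E'
from h import *
o=st(); w=snap('wrist','w8'); c=snap('scene','sc8'); print(o['qpos'].round(2))
E
```

```text
t 5.38 p [451.9 368.8 185.2] jaw -9.69 tilt [ 0.0028  0.0027 -1.    ] q7 -44.8 F [ 0.3  0.3 -3.3] M [-0.08  0.01 -0.03] open 20.0
[-1.05  0.34  0.39  1.72 -0.14  1.11 -0.78]
```

View pics/w8.png

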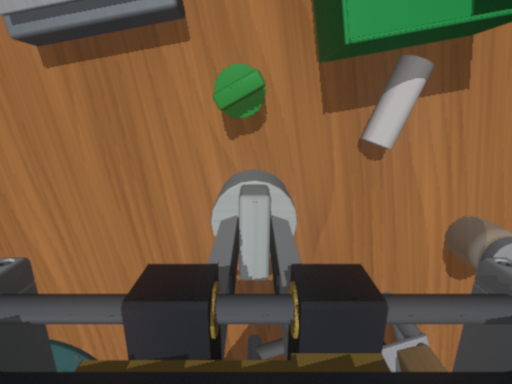

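View pics/sc8.png

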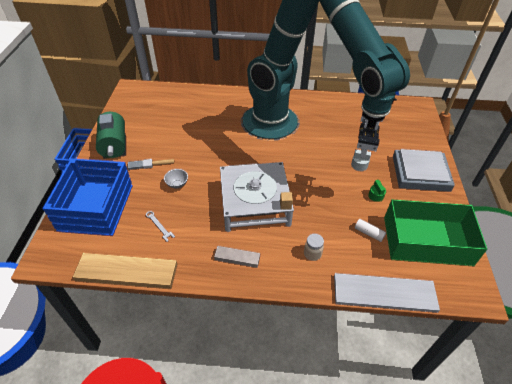

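Cap lifted: weight -3.3 N, opening 20 mm. Next I'll carry it past the hub so the wrist camera can see the hub.

Request:
arm_command(rows=[[[0, -20, 6], [0, 0, 0]], [[0, -32, 10], [0, 0, 0]], [[0, -32, 10], [0, 0, 0]], [[0, -32, 10], [0, 0, 0]], [[0, -32, 10], [0, 0, 0]], [[0, -32, 10], [0, 0, 0]], [[0, -32, 10], [0, 0, 0]], [[0, -32, 10], [0, 0, 0]]])

```text
time_s: 6.15
position: [484.0, 113.2, 180.0]
orientation: [0.059, 0.705, -0.06, 0.704]
ft_force: [0.5, 0.1, -2.6]
opening: 0.209
```

Request:
arm_command(rows=[[[0, -32, 10], [0, 0, 0]], [[0, -32, 10], [0, 0, 0]], [[0, -32, 10], [0, 0, 0]], [[0, -32, 10], [0, 0, 0]], [[0, -32, 10], [0, 0, 0]], [[0, -32, 10], [0, 0, 0]], [[0, -32, 10], [0, 0, 0]], [[0, -8, 4], [0, 0, 0]]])

```text
time_s: 6.82
position: [517.7, -131.3, 180.2]
orientation: [0.061, 0.705, -0.062, 0.704]
ft_force: [-0.2, -1.3, -3.6]
opening: 0.209
```

```bash
python3 - <<'E'
from h import *
o=st(); w=snap('wrist','w9'); c=snap('side','s9'); print(o['qpos'].round(2))
E
```

```text
t 6.82 p [ 517.7 -131.3  180.2] jaw -9.96 tilt [-0.0017 -0.0021 -1.    ] q7 11.7 F [-0.2 -1.3 -3.6] M [-0.08  0.16 -0.02] open 19.7
[-0.37  0.29  0.67  1.84 -0.2   1.08  0.2 ]
```

View pics/w9.png

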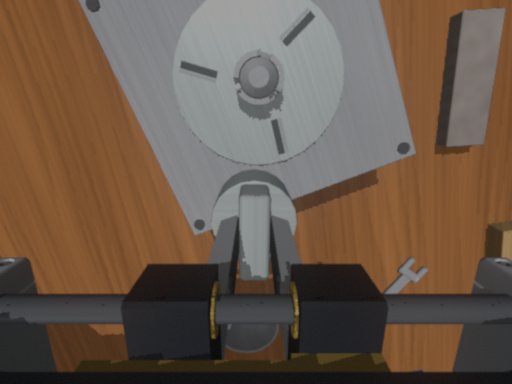

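```bash
python3 - <<'E'
from h import *
c=load('w9'); a=cv2.imread('pics/w9.png')
cv2.imwrite('pics/c10.png',cv2.resize(a[40:120,215:305],(675,600),interpolation=cv2.INTER_CUBIC))
cv2.imwrite('pics/c11.png',cv2.resize(a[0:170,165:350],(648,595),interpolation=cv2.INTER_CUBIC))
E
```

```text
(no output)
```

View pics/c10.png

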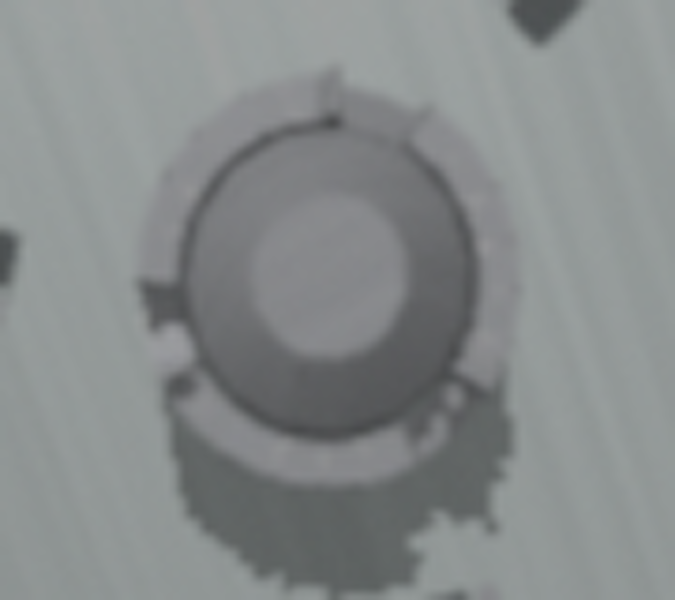

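View pics/c11.png

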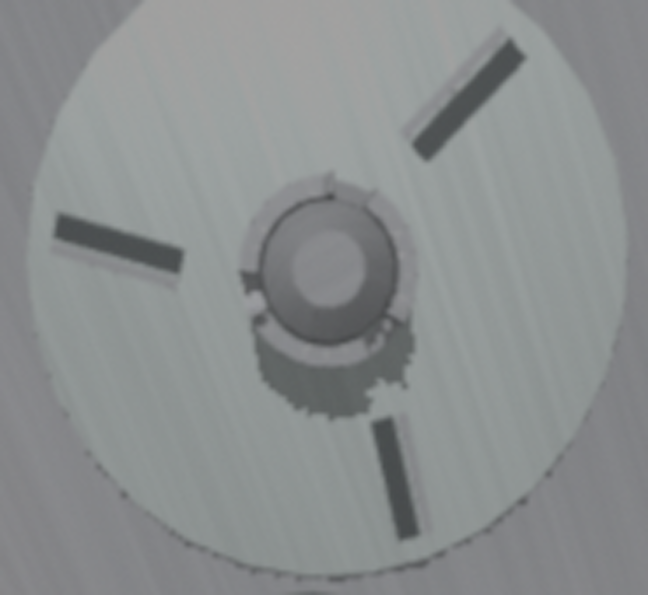

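```bash
python3 - <<'E'
from h import *
c=load('w9')
def fit(D):
    A=np.c_[2*D,np.ones(len(D))];x=np.linalg.lstsq(A,(D**2).sum(1),rcond=None)[0];return x[:2],np.sqrt(x[2]+x[:2]@x[:2])
f=lambda x,y,z:onz(c,165+x/3.5-.36,y/3.5-.36,z)[:2]
g=lambda x,y,z:onz(c,215+x/7.5-.43,40+y/7.5-.43,z)[:2]
D=np.array([f(*p,104) for p in [(28,265),(627,240),(330,577),(50,375),(90,455),(185,542),(470,542),(555,470),(610,350),(560,45),(600,130),(65,110),(110,40)]])
print('disc',fit(D))
C=np.array([g(*p,136) for p in [(250,278),(410,278),(330,193),(330,360)]]); print('nose',fit(C))
L=np.array([g(*p,127) for p in [(140,280),(517,260),(280,80),(180,180),(210,440),(280,475),(330,487),(400,480),(505,180)]]); print('land',fit(L))
B=np.array([g(*p,127) for p in [(182,280),(476,280),(325,122),(325,437)]]); print('base of taper r17.5',fit(B))
ctr=fit(L)[0]
for p in [(335,85),(428,115),(150,285),(178,390),(490,388),(410,440),(320,100),(410,130)]:
    d=g(*p,127)-ctr; print(p,np.hypot(*d).round(1),np.degrees(np.arctan2(d[1],d[0])).round(1))
E
```

```text
disc (array([540.65263327, -27.95337663]), np.float64(83.46349528525651))
nose (array([540.59508186, -26.99267461]), np.float64(9.148993293206887))
land (array([541.21216424, -27.36141663]), np.float64(22.927938052279345))
base of taper r17.5 (array([540.65336562, -26.67654657]), np.float64(17.630922833320483))
(335, 85) 22.2 80.1
(428, 115) 21.9 50.2
(150, 285) 22.1 169.2
(178, 390) 22.2 -158.5
(490, 388) 22.1 -41.1
(410, 440) 19.7 -71.9
(320, 100) 20.7 85.0
(410, 130) 19.5 53.1
```

Spindle estimates from the disc, nose and land circles agree at about (540.7, -27.3). The thread starts are visible at about 65°, 185° and 305°. I'll move above the hub and turn to a bar angle of 98°, so neither bar orientation lands in a start.

Request:
arm_command(rows=[[[0, 16, 0.6], [0, 0, 0]], [[0, 20, 1], [0, 0, 0]], [[0, 20, 1], [0, 0, 0]], [[0, 20, 1], [0, 0, 0]], [[0, 20, 1], [0, 0, 0]], [[0, 10, 0], [0, 0, 0]], [[0, 0, 0], [0, 0, 0]]])

```text
time_s: 7.5
position: [540.9, -19.0, 180.5]
orientation: [0.058, 0.705, -0.058, 0.704]
ft_force: [0.8, 0.0, -2.6]
opening: 0.213
```

Request:
arm_command(rows=[[[0, 0, 0], [-6, 0, 0]], [[0, 0, 0], [-6, 0, 0]], [[0, 0, 0], [-6, 0, 0]], [[0, 0, 0], [0, 0, 0]], [[0, 0, 0], [0, 0, 0]]])

```text
time_s: 7.92
position: [540.8, -22.9, 181.2]
orientation: [-0.05, 0.706, 0.05, 0.705]
ft_force: [-0.3, 0.0, -2.0]
opening: 0.212
```

```bash
cat > v2.py <<'E'
import sys
from h import *
n=sys.argv[1]
o=st(); c=snap('side','s'+n); d=snap('scene','sc'+n)
b=cv2.imread(f'pics/s{n}.png'); e=cv2.imread(f'pics/sc{n}.png')
B=cv2.resize(b[150:220,210:280],(395,395),interpolation=cv2.INTER_CUBIC)
A=cv2.resize(e[145:215,220:290],(395,395),interpolation=cv2.INTER_CUBIC)
cv2.imwrite(f'pics/v{n}.png',np.hstack([B,A]))
E
python3 v2.py 10
```

```text
t 7.92 p [540.8 -22.9 181.2] jaw 8.11 tilt [-5.e-04 -2.e-04 -1.e+00] q7 16.4 F [-0.3  0.  -2. ] M [-0.05  0.05 -0.02] open 19.9
```

View pics/v10.png

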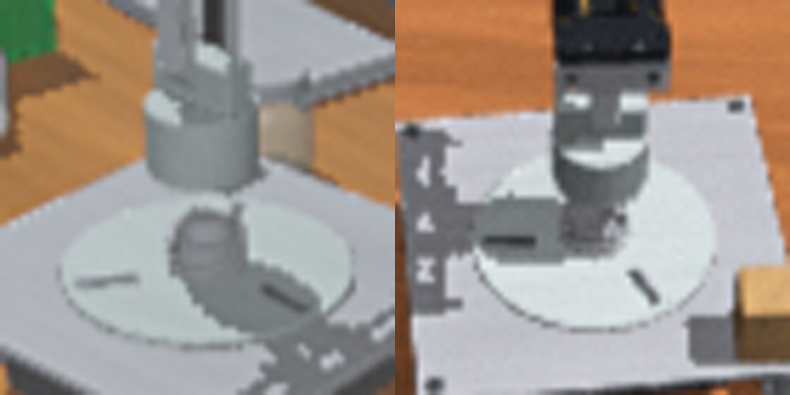

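Request:
arm_command(rows=[[[0, -4.4, -0.6], [0, 0, 0]], [[10, 0, 0], [0, 0, 0]], [[10, 0, 0], [0, 0, 0]], [[4, 0, 0], [0, 0, 0]], [[0, 0, 0], [0, 0, 0]], [[0, 0, 0], [0, 0, 0]]])

```text
time_s: 8.52
position: [541.0, -26.7, 157.0]
orientation: [-0.051, 0.706, 0.051, 0.705]
ft_force: [0.3, 0.1, -2.2]
opening: 0.212
```

```bash
python3 v2.py 11
```

```text
t 8.52 p [541.  -26.7 157. ] jaw 8.33 tilt [-8.e-04 -3.e-04 -1.e+00] q7 17.9 F [ 0.3  0.1 -2.2] M [-0.01  0.02 -0.04] open 19.9
```

View pics/v11.png

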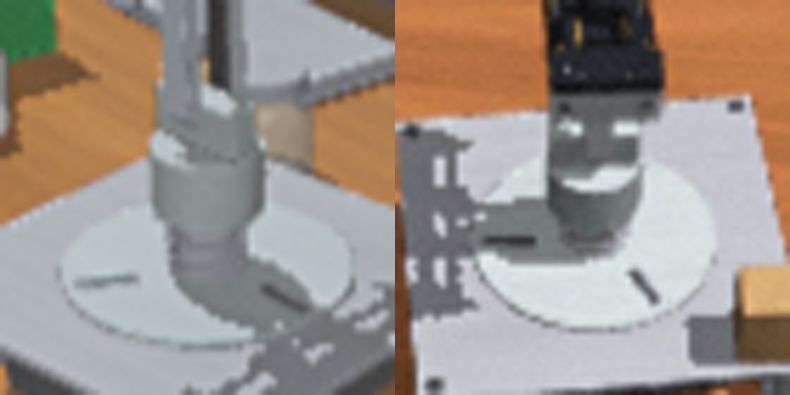

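Request:
arm_command(rows=[[[3, 0, 0], [0, 0, 0]], [[3, 0, 0], [0, 0, 0]], [[3, 0, 0], [0, 0, 0]], [[2, 0, 0], [0, 0, 0]], [[0, 0, 0], [0, 0, 0]], [[0, 0, 0], [0, 0, 0]]])

```text
time_s: 9.12
position: [541.2, -26.8, 146.4]
orientation: [-0.051, 0.705, 0.051, 0.705]
ft_force: [-0.4, -1.3, -2.9]
opening: 0.209
```

```bash
python3 -c "
from h import *
st()"
```

```text
t 9.12 p [541.2 -26.8 146.4] jaw 8.34 tilt [-2.e-04 -2.e-04 -1.e+00] q7 18.4 F [-0.4 -1.3 -2.9] M [-0.05  0.05 -0.05] open 19.7
```

Request:
arm_command(rows=[[[2, 0, 0], [0, 0, 0]], [[1.5, 0, 0], [0, 0, 0]], [[1.5, 0, 0], [0, 0, 0]], [[0, 0, 0], [0, 0, 0]]])

```text
time_s: 9.45
position: [541.0, -26.7, 141.2]
orientation: [-0.051, 0.705, 0.051, 0.705]
ft_force: [-0.9, 0.9, -3.2]
opening: 0.209
```

```bash
python3 v2.py 12
```

```text
t 9.45 p [541.  -26.7 141.2] jaw 8.34 tilt [-5.e-04 -1.e-04 -1.e+00] q7 18.6 F [-0.9  0.9 -3.2] M [ 0.01  0.14 -0.  ] open 19.7
```

View pics/v12.png

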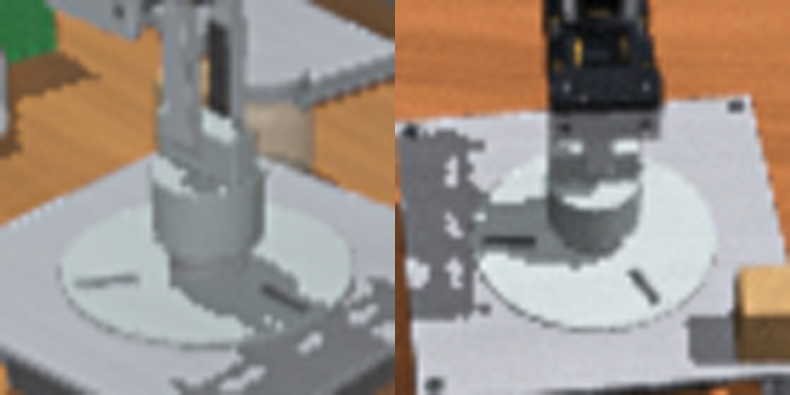

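Request:
arm_command(rows=[[[1, 0, 0], [0, 0, 0]], [[0.5, 0, 0], [0, 0, 0]], [[0, 0, 0], [0, 0, 0]]])

```text
time_s: 9.8
position: [541.3, -26.8, 140.2]
orientation: [-0.051, 0.705, 0.051, 0.705]
ft_force: [-3.0, 0.6, 3.5]
opening: 0.212
```

Request:
arm_command(rows=[[[0, 0, 0], [0, 0, 0]], [[0, 0, 0], [0, 0, 0]], [[0, 0, 0], [0, 0, 0]], [[0, 0, 0], [0, 0, 0]]], fingers=-0.46)

```text
time_s: 10.13
position: [541.4, -26.8, 140.0]
orientation: [-0.051, 0.705, 0.051, 0.705]
ft_force: [0.4, -0.4, -0.6]
opening: 0.268
```

```bash
python3 v2.py 13; python3 - <<'E'
from h import *
w=snap('wrist','w13')
E
```

```text
t 10.13 p [541.4 -26.8 140. ] jaw 8.34 tilt [ 3.e-04 -2.e-04 -1.e+00] q7 18.7 F [ 0.4 -0.4 -0.6] M [-0.03  0.07 -0.01] open 25.2
```

View pics/v13.png

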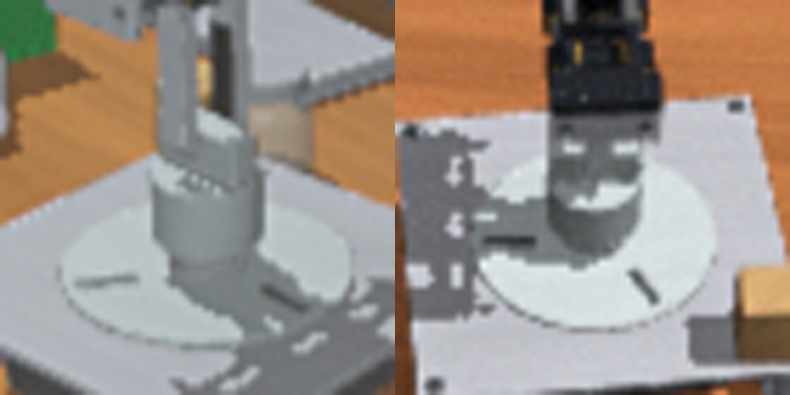

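View pics/w13.png

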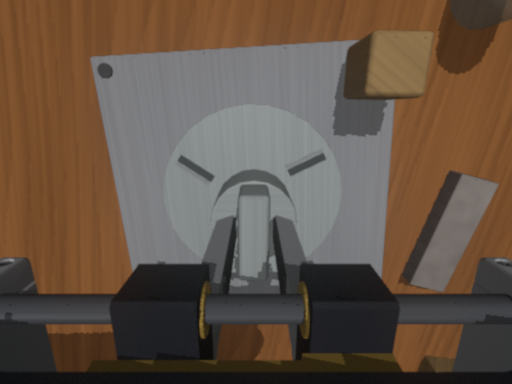

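Contact came at TCP z ≈ 140.2, which puts the rim at about 20 mm above the disc, on the lands as expected. I'll turn anticlockwise in small steps with the grip slack.

Request:
arm_command(rows=[[[0, 0, 0], [-6, 0, 0]], [[0, 0, 0], [-6, 0, 0]], [[0, 0, 0], [-6, 0, 0]], [[0, 0, 0], [-6, 0, 0]], [[0, 0, 0], [-4, 0, 0]], [[0, 0, 0], [0, 0, 0]]])

```text
time_s: 10.78
position: [541.1, -26.9, 140.0]
orientation: [-0.222, 0.672, 0.222, 0.671]
ft_force: [-1.4, 0.5, 0.0]
opening: 0.27
```

```bash
cat > v3.py <<'E'
import sys
from h import *
n=sys.argv[1]
o=st(); w=snap('wrist','w'+n); c=snap('side','s'+n)
a=cv2.imread(f'pics/w{n}.png'); b=cv2.imread(f'pics/s{n}.png')
A=cv2.resize(a[150:290,170:340],(486,400),interpolation=cv2.INTER_CUBIC)
B=cv2.resize(b[160:220,220:265],(300,400),interpolation=cv2.INTER_CUBIC)
cv2.imwrite(f'pics/v{n}.png',np.hstack([A,B]))
E
python3 v3.py 14
```

```text
t 10.78 p [541.1 -26.9 140. ] jaw 36.54 tilt [-2.e-04  1.e-04 -1.e+00] q7 44.8 F [-1.4  0.5  0. ] M [0.04 0.25 0.01] open 25.3
```

View pics/v14.png

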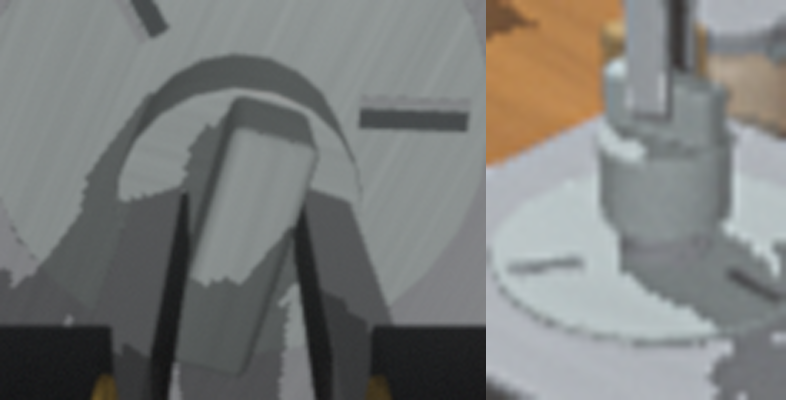

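Request:
arm_command(rows=[[[0, 0, 0], [-5, 0, 0]], [[0, 0, 0], [-5, 0, 0]], [[0, 0, 0], [-4, 0, 0]], [[0, 0, 0], [0, 0, 0]]])

```text
time_s: 11.22
position: [541.1, -26.8, 139.9]
orientation: [-0.301, 0.64, 0.301, 0.64]
ft_force: [-1.3, -0.9, 0.6]
opening: 0.269
```

```bash
python3 v3.py 15
```

```text
t 11.22 p [541.1 -26.8 139.9] jaw 50.4 tilt [-2.e-04 -1.e-04 -1.e+00] q7 57.7 F [-1.3 -0.9  0.6] M [-0.14  0.28 -0.05] open 25.3
```

View pics/v15.png

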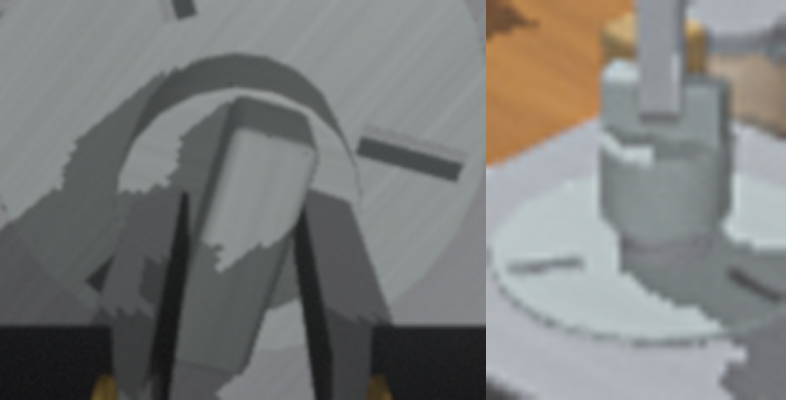

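Request:
arm_command(rows=[[[0, 0, 0], [-5, 0, 0]], [[0, 0, 0], [-5, 0, 0]], [[0, 0, 0], [-4, 0, 0]], [[0, 0, 0], [0, 0, 0]]])

```text
time_s: 11.65
position: [541.3, -26.8, 140.0]
orientation: [-0.377, 0.599, 0.376, 0.599]
ft_force: [-1.5, -1.4, 1.4]
opening: 0.269
```

```bash
python3 v3.py 16
```

```text
t 11.65 p [541.3 -26.8 140. ] jaw 64.35 tilt [ 0.e+00 -1.e-04 -1.e+00] q7 70.8 F [-1.5 -1.4  1.4] M [-0.13  0.25 -0.05] open 25.3
```

View pics/v16.png

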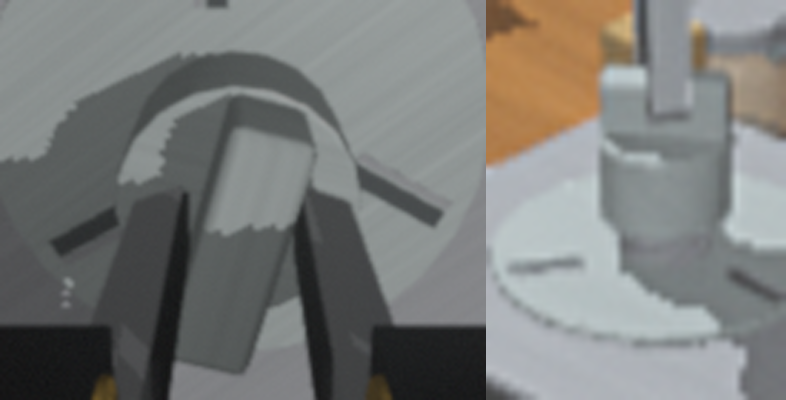

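Request:
arm_command(rows=[[[0, 0, 0], [-5, 0, 0]], [[0, 0, 0], [-5, 0, 0]], [[0, 0, 0], [-5, 0, 0]], [[0, 0, 0], [-5, 0, 0]], [[0, 0, 0], [0, 0, 0]]])

```text
time_s: 12.17
position: [541.2, -26.8, 140.0]
orientation: [-0.475, 0.524, 0.475, 0.524]
ft_force: [0.3, 0.2, 0.1]
opening: 0.272
```

```bash
python3 v3.py 17
```

```text
t 12.17 p [541.2 -26.8 140. ] jaw 84.38 tilt [-0. -0. -1.] q7 89.6 F [0.3 0.2 0.1] M [-0.05  0.12  0.01] open 25.6
```

View pics/v17.png

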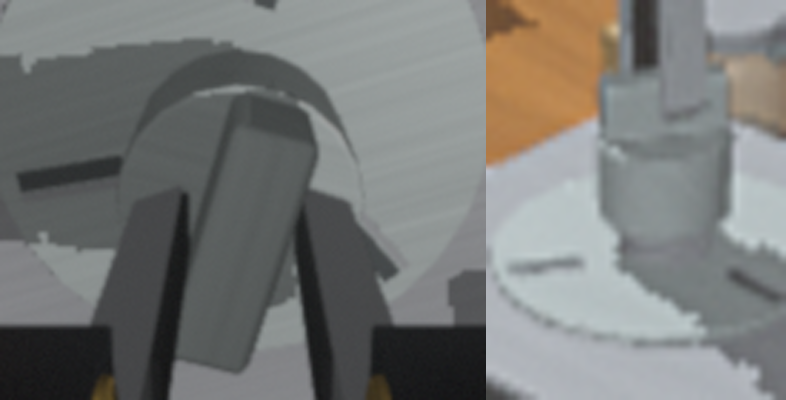

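Request:
arm_command(rows=[[[0, 0, 0], [-5, 0, 0]], [[0, 0, 0], [-5, 0, 0]], [[0, 0, 0], [-5, 0, 0]], [[0, 0, 0], [0, 0, 0]]])

```text
time_s: 12.6
position: [541.4, -26.7, 140.0]
orientation: [0.539, -0.458, -0.539, -0.458]
ft_force: [-0.7, -0.9, 1.0]
opening: 0.274
```

```bash
python3 v3.py 18
```

```text
t 12.6 p [541.4 -26.7 140. ] jaw 99.35 tilt [ 2.e-04 -1.e-04 -1.e+00] q7 103.7 F [-0.7 -0.9  1. ] M [-0.26  0.08 -0.05] open 25.8
```

View pics/v18.png

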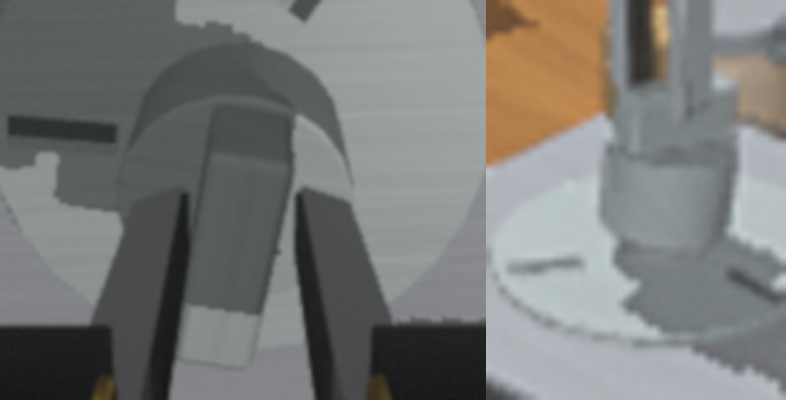

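Request:
arm_command(rows=[[[0, 0, 0], [-3, 0, 0]], [[0, 0, 0], [0, 0, 0]], [[0, 0, 0], [-3, 0, 0]], [[0, 0, 0], [0, 0, 0]]])

```text
time_s: 13.03
position: [541.3, -26.8, 140.0]
orientation: [0.562, -0.429, -0.562, -0.429]
ft_force: [-0.8, -1.1, 0.5]
opening: 0.271
```

```bash
python3 v3.py 19
```

```text
t 13.03 p [541.3 -26.8 140. ] jaw 105.23 tilt [ 1.e-04 -2.e-04 -1.e+00] q7 109.3 F [-0.8 -1.1  0.5] M [-0.3   0.09  0.01] open 25.4
```

View pics/v19.png

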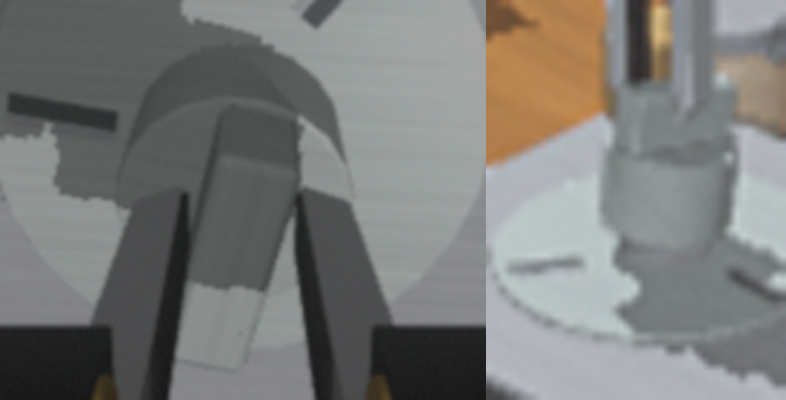

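Request:
arm_command(rows=[[[0, 0, 0], [-3, 0, 0]], [[0, 0, 0], [-2, 0, 0]], [[0, 0, 0], [0, 0, 0]], [[0, 0, 0], [0, 0, 0]]])

```text
time_s: 13.47
position: [541.2, -26.8, 140.0]
orientation: [0.58, -0.405, -0.58, -0.405]
ft_force: [0.2, -0.7, 0.9]
opening: 0.267
```

```bash
python3 v3.py 20; python3 v2.py 20b
```

```text
t 13.47 p [541.2 -26.8 140. ] jaw 110.14 tilt [-0. -0. -1.] q7 113.9 F [ 0.2 -0.7  0.9] M [-0.17 -0.02  0.  ] open 25.1
t 13.57 p [541.3 -26.8 140. ] jaw 110.19 tilt [-0.e+00 -1.e-04 -1.e+00] q7 113.9 F [-0.1 -0.5 -0.9] M [-0.18  0.06  0.01] open 25.8
```

View pics/v20.png

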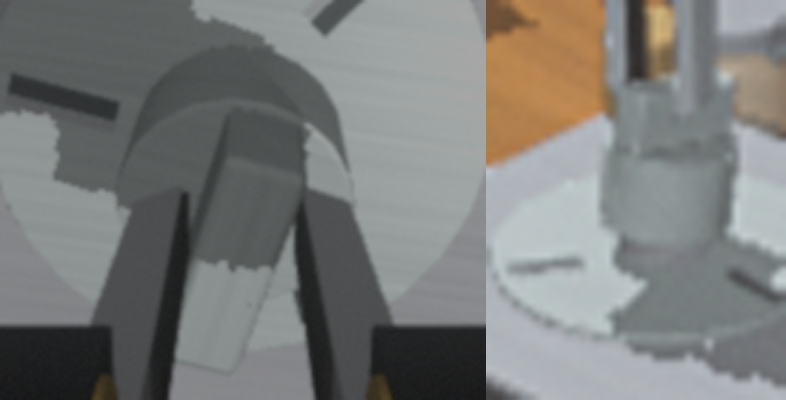

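View pics/v20b.png

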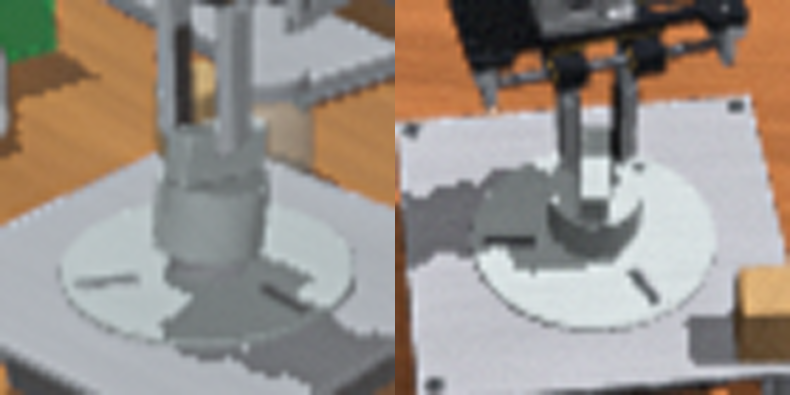

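Request:
arm_command(rows=[[[0, 0, 0], [-3, 0, 0]], [[0, 0, 0], [-2, 0, 0]], [[0, 0, 0], [0, 0, 0]], [[0, 0, 0], [0, 0, 0]]])

```text
time_s: 14.0
position: [541.2, -26.7, 140.0]
orientation: [-0.597, 0.379, 0.597, 0.379]
ft_force: [-0.2, -0.9, 1.5]
opening: 0.273
```

```bash
python3 v3.py 21; python3 v2.py 21b
```

```text
t 14.0 p [541.2 -26.7 140. ] jaw 115.23 tilt [-1.e-04  0.e+00 -1.e+00] q7 118.7 F [-0.2 -0.9  1.5] M [ 0.02  0.34 -0.08] open 25.7
t 14.1 p [541.2 -26.7 140. ] jaw 115.25 tilt [-0. -0. -1.] q7 118.7 F [-0.6 -0.1  2.2] M [ 0.03  0.31 -0.09] open 25.7
```

View pics/v21.png

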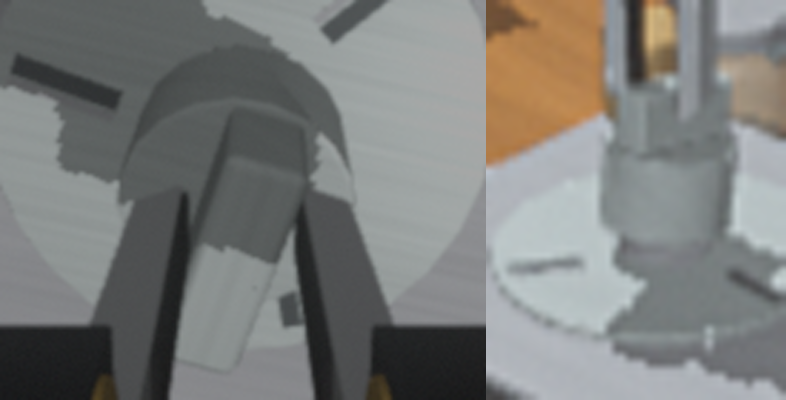

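View pics/v21b.png

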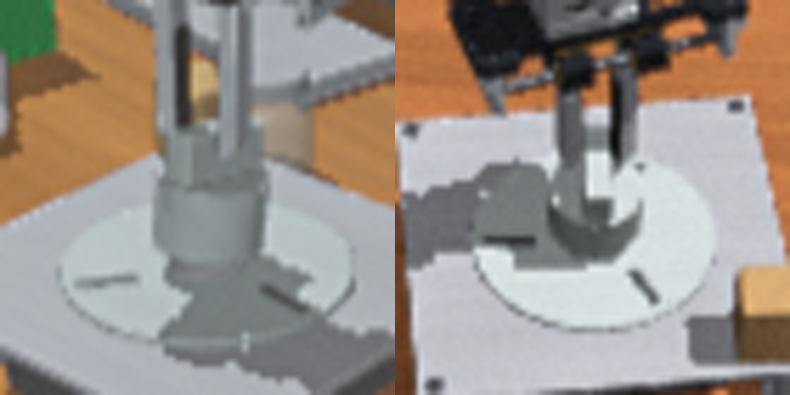

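```bash
cat > ov.py <<'E'
import sys
from h import *
n,h,bar=sys.argv[1],float(sys.argv[2]),np.radians(float(sys.argv[3]))
tx=float(sys.argv[4]) if len(sys.argv)>4 else 0; ty=float(sys.argv[5]) if len(sys.argv)>5 else 0
O=np.array([540.7,-27.3,104+h]); t=np.linspace(0,2*np.pi,90)
RR=R.from_rotvec(np.radians([tx,ty,0]))*R.from_rotvec([0,0,bar])
def cir(r,z): return np.c_[r*np.cos(t),r*np.sin(t),0*t+z]
S=[cir(32,0),cir(32,41)]
b=lambda z:np.array([[30,10,z],[-30,10,z],[-30,-10,z],[30,-10,z],[30,10,z]],float)
S+=[b(71),b(41)]
out=[]
for pre,(x0,y0) in (('s',(215,165)),('sc',(225,150)),('w',(205,130))):
    try: c=load(pre+n)
    except Exception: continue
    img=cv2.resize(c['color'][y0:y0+70,x0:x0+70,::-1] if pre!='w' else c['color'][y0:y0+110,x0:x0+110,::-1],(395,395),interpolation=cv2.INTER_CUBIC).copy()
    k=395/(70 if pre!='w' else 110)
    for s in S:
        p=(proj(c,O+RR.apply(s))-[x0,y0]+.5)*k-.5
        cv2.polylines(img,[p.round().astype(int)],False,(0,0,255),1)
    out.append(img)
cv2.imwrite(f'pics/ov_{n}_{int(h)}.png',np.hstack(out[:2]))
if len(out)>2: cv2.imwrite(f'pics/ovw_{n}_{int(h)}.png',out[2])
E
python3 - <<'E'
import shutil
for a,b in (('s13','s13'),):pass
E
python3 ov.py 13 20 98; python3 ov.py 21b 20 188;python3 ov.py 21b 12 188; python3 -c "
import cv2,numpy as np
cv2.imwrite('pics/m1.png',cv2.resize(np.vstack([cv2.imread('pics/ov_13_20.png'),cv2.imread('pics/ov_21b_12.png')]),(600,600)))"
```

```text
(no output)
```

View pics/m1.png

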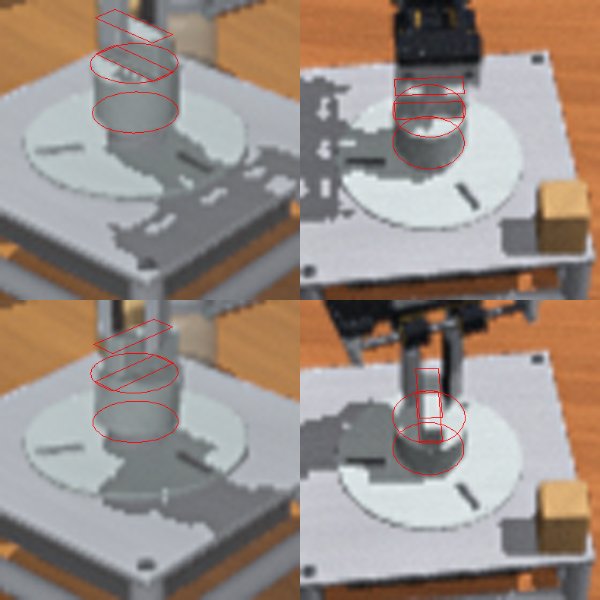

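View pics/ov_21b_20.png

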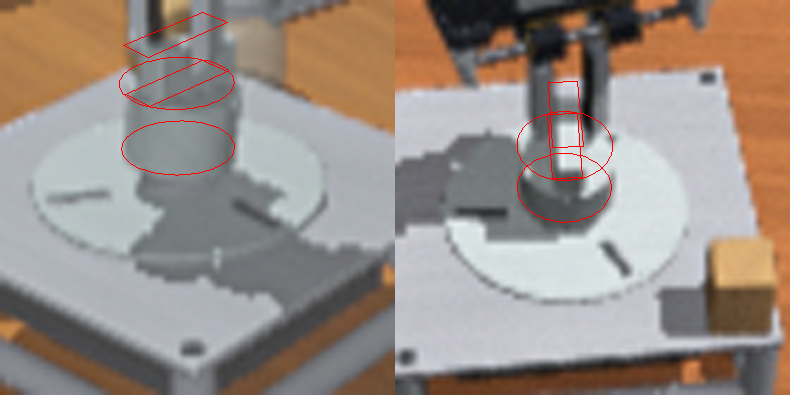

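```bash
python3 - <<'E'
from h import *
def ov(n,h,bar,tx=0,ty=0):
    O=np.array([540.7,-27.3,104+h]); t=np.linspace(0,2*np.pi,90)
    RR=R.from_rotvec(np.radians([tx,ty,0]))*R.from_rotvec([0,0,np.radians(bar)])
    cir=lambda r,z: np.c_[r*np.cos(t),r*np.sin(t),0*t+z]
    b=lambda z:np.array([[30,10,z],[-30,10,z],[-30,-10,z],[30,-10,z],[30,10,z]],float)
    c=load('w'+n); x0,y0=205,130
    img=cv2.resize(c['color'][y0:y0+150,x0:x0+100,::-1],(266,400),interpolation=cv2.INTER_CUBIC).copy();k=2.66
    img=cv2.convertScaleAbs(img,alpha=1.4)
    for s in (cir(32,0),cir(32,41),b(71),b(41)):
        cv2.polylines(img,[((proj(c,O+RR.apply(s))-[x0,y0]+.5)*k-.5).round().astype(int)],False,(0,0,255),1)
    return img
cv2.imwrite('pics/m2.png',np.hstack([ov('17',20,158),ov('21',20,188),ov('21',12,188)]))
E
```

```text
(no output)
```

View pics/m2.png

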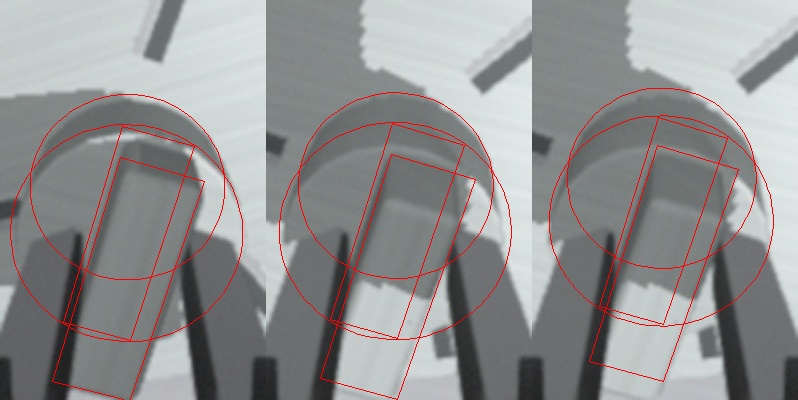

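```bash
cat > ovw.py <<'E'
from h import *
def ov(n,h,bar,tx=0,ty=0,O=(540.7,-27.3,104)):
    """tx: tilt (deg) about tool-ish world axes"""
    O=np.array(O)+[0,0,h]; t=np.linspace(0,2*np.pi,90)
    RR=R.from_rotvec(np.radians([tx,ty,0]))*R.from_rotvec([0,0,np.radians(bar)])
    cir=lambda r,z: np.c_[r*np.cos(t),r*np.sin(t),0*t+z]
    b=lambda z:np.array([[30,10,z],[-30,10,z],[-30,-10,z],[30,-10,z],[30,10,z]],float)
    c=load('w'+n); x0,y0=205,130
    img=cv2.resize(c['color'][y0:y0+150,x0:x0+100,::-1],(266,400),interpolation=cv2.INTER_CUBIC).copy();k=2.66
    img=cv2.convertScaleAbs(img,alpha=1.4)
    for s in (cir(32,0),cir(32,41),b(71),b(41)):
        cv2.polylines(img,[((proj(c,O+RR.apply(s))-[x0,y0]+.5)*k-.5).round().astype(int)],False,(0,0,255),1)
    return img
E
python3 - <<'E'
from ovw import *
cv2.imwrite('pics/m3.png',np.hstack([ov('7',0,80,O=(450.6,368.2,0)),ov('13',20,98),ov('14',20,110)]))
E
```

```text
(no output)
```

View pics/m3.png

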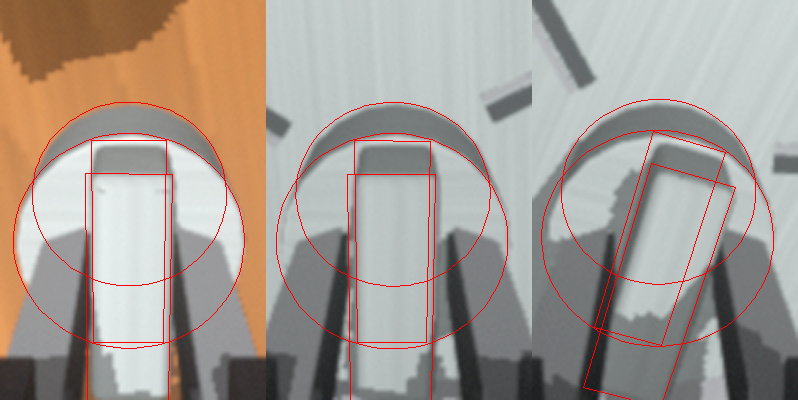

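The slack fingers have tipped the cap a little while its pins sit near the starts. I'll turn the hand back within the slack so the cap is free to settle.

Request:
arm_command(rows=[[[0, 0, 0], [4, 0, 0]], [[0, 0, 0], [4, 0, 0]], [[0, 0, 0], [4, 0, 0]], [[0, 0, 0], [3, 0, 0]], [[0, 0, 0], [0, 0, 0]], [[0, 0, 0], [0, 0, 0]]])

```text
time_s: 14.7
position: [541.3, -26.7, 139.9]
orientation: [0.543, -0.453, -0.543, -0.452]
ft_force: [-0.3, 0.6, -0.0]
opening: 0.273
```

```bash
python3 v3.py 22; python3 - <<'E'
from ovw import *
cv2.imwrite('pics/m4.png',np.hstack([ov('22',20,188),ov('22',12,188),ov('22',12,195)]))
E
```

```text
t 14.7 p [541.3 -26.7 139.9] jaw 100.43 tilt [ 1.e-04 -2.e-04 -1.e+00] q7 104.7 F [-0.3  0.6 -0. ] M [-0.03 -0.01 -0.03] open 25.7
```

View pics/m4.png

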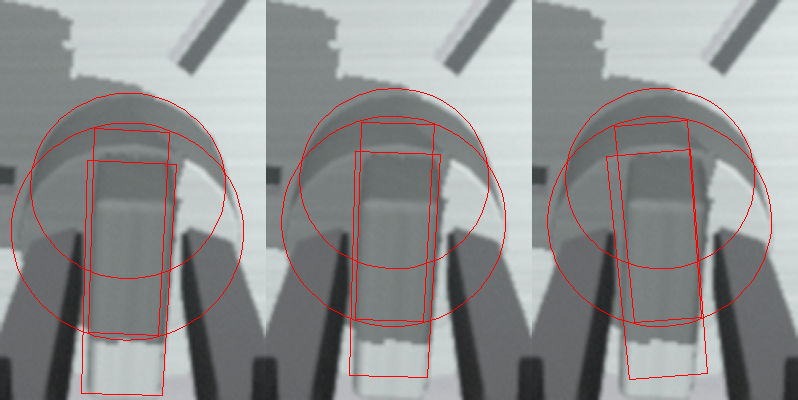

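View pics/v22.png

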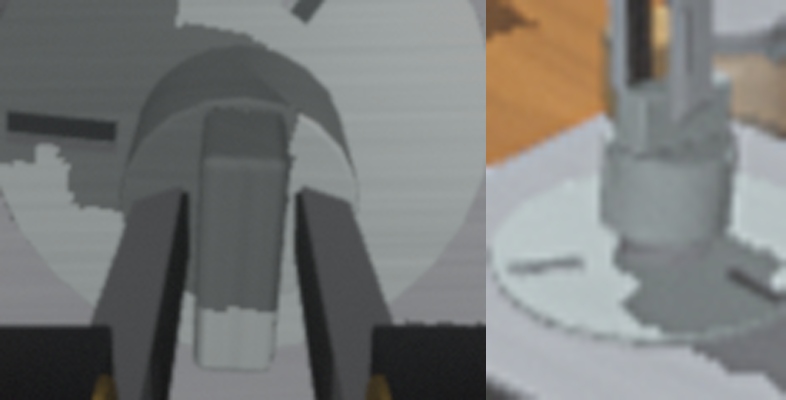

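Request:
arm_command(rows=[[[0, 0, 0], [0, 0, 0]], [[0, 0, 0], [-4, 0, 0]], [[0, 0, 0], [-4, 0, 0]], [[0, 0, 0], [-2, 0, 0]], [[0, 0, 0], [-2, 0, 0]], [[0, 0, 0], [0, 0, 0]], [[0, 0, 0], [0, 0, 0]]], fingers=-0.51)

```text
time_s: 15.38
position: [541.2, -26.9, 140.1]
orientation: [0.587, -0.394, -0.587, -0.394]
ft_force: [-1.0, -0.9, 1.3]
opening: 0.244
```

```bash
python3 v3.py 23; python3 - <<'E'
from ovw import *
cv2.imwrite('pics/m5.png',np.hstack([ov('23',20,190),ov('23',12,190)]))
E
```

```text
t 15.38 p [541.2 -26.9 140.1] jaw 112.28 tilt [ 0.e+00 -1.e-04 -1.e+00] q7 115.9 F [-1.  -0.9  1.3] M [-0.17  0.23 -0.05] open 22.9
```

View pics/m5.png

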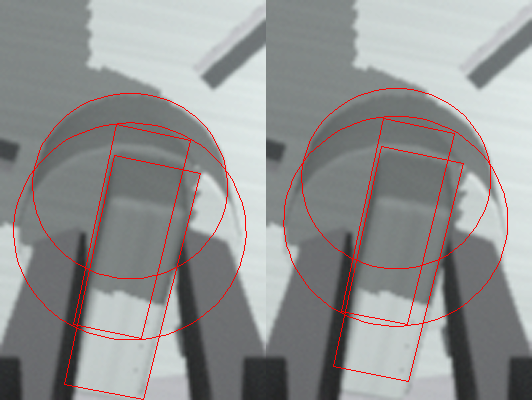

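View pics/v23.png

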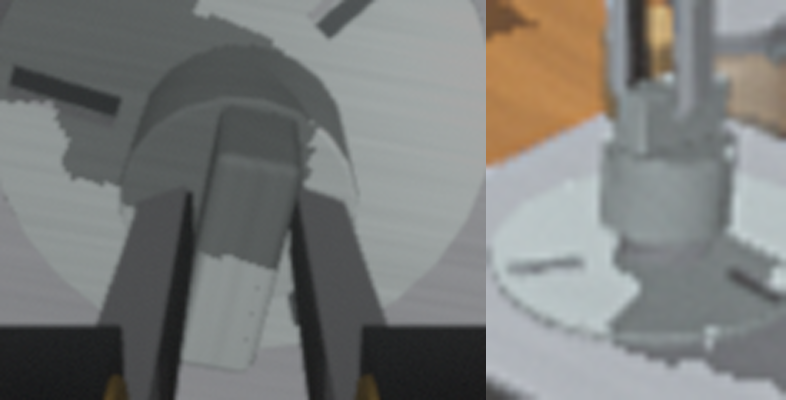

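```bash
python3 - <<'E'
from ovw import *
from scipy.optimize import least_squares
c=load('w22'); f=lambda x,y:np.array([170+x/2.86-.33,150+y/2.86-.33])
far=-1 # which end is far in image (top): camera at tool +y; bar x ~188 -> +x end is at world -x = tool +y = image top
pts=[((30,10,71),(204,160)),((30,-10,71),(285,161)),((-30,10,71),(193,368)),((-30,-10,71),(271,368)),((30,10,41),(203,108)),((30,-10,41),(287,110))]
arcs=[(0,(242,44)),(0,(150,90)),(41,(242,98)),(0,(340,105))]
t=np.linspace(0,2*np.pi,720)
def RR(p): return R.from_rotvec(np.radians([p[1],p[2],0]))*R.from_rotvec([0,0,np.radians(p[3])])
def res(p):
    O=np.array([540.7+p[4],-27.3+p[5],104+p[0]]); r=[]
    for sgn in (1,):
        for X,u in pts: r+=list(proj(c,O+RR(p).apply(X))[0]-f(*u))
    for z,u in arcs:
        q=proj(c,O+RR(p).apply(np.c_[32*np.cos(t),32*np.sin(t),0*t+z])); d=np.hypot(*(q-f(*u)).T); r.append(d.min())
    r+=[p[4]/2,p[5]/2]
    return r
for y0 in (188,8):
    s=least_squares(res,[15,0,0,y0,0,0]); print(s.x.round(2),s.cost, np.round(s.fun,1))
    p=s.x; O=np.array([540.7+p[4],-27.3+p[5],104+p[0]])
    for a in range(0,360,60):
        X=O+RR(p).apply([18.5*np.cos(np.radians(a)),18.5*np.sin(np.radians(a)),5]); print(a,(X-[540.7,-27.3,104]).round(1), np.degrees(np.arctan2(X[1]+27.3,X[0]-540.7)).round(0))
E
```

```text
[  8.34  -1.19   9.18 187.63   0.81   1.18] 7.020498297031881 [-1.5 -0.   1.3  1.1  0.2 -0.5  0.3  0.7  1.1 -1.4 -1.2 -0.8  0.3  0.8
  0.3  1.3  0.4  0.6]
0 [-16.5  -1.1  16.3] -176.0
60 [ -5.3 -15.8  14.8] -109.0
120 [ 12.8 -13.4  11.8] -46.0
180 [19.7  3.7 10.3] 11.0
240 [ 8.5 18.4 11.8] 65.0
300 [-9.6 16.  14.8] 121.0
[ 51.47 -26.25 131.51  15.71  -8.8   -1.88] 2040.9254594401143 [ 24.1   3.  -23.6   1.6  24.9 -11.  -24.  -12.4  25.2   7.1 -25.5   5.3
   2.4   1.7   8.1   0.5  -4.4  -0.9]
0 [-18.1  -2.3  34.7] -173.0
60 [-14.   14.1  42.3] 135.0
120 [-1.1 15.2 55.5] 94.0
180 [ 7.6 -0.1 61.2] -0.0
240 [  3.4 -16.5  53.7] -78.0
300 [ -9.4 -17.6  40.5] -118.0
```

Request:
arm_command(rows=[[[0, 0, 0], [4, 0, 0]], [[0, 0, 0], [4, 0, 0]], [[0, 0, 0], [3, 0, 0]], [[0, 0, 0], [0, 0, 0]]])

```text
time_s: 15.82
position: [541.3, -26.6, 139.9]
orientation: [0.546, -0.449, -0.546, -0.449]
ft_force: [-0.6, -0.6, -0.3]
opening: 0.243
```

Request:
arm_command(rows=[[[0, 0, 0], [0, 0, 0]], [[0, 0, 0], [0, 0, 0]], [[0, 0, 0], [0, 0, 0]], [[0, 0, 0], [0, 0, 0]]], fingers=-1)

```text
time_s: 16.15
position: [541.3, -26.7, 140.0]
orientation: [0.547, -0.448, -0.547, -0.448]
ft_force: [-0.3, 0.9, 1.1]
opening: 0.212
```

```bash
python3 v3.py 24
```

```text
t 16.15 p [541.3 -26.7 140. ] jaw 101.39 tilt [ 1.e-04 -0.e+00 -1.e+00] q7 105.6 F [-0.3  0.9  1.1] M [ 0.08  0.06 -0.02] open 19.9
```

View pics/v24.png

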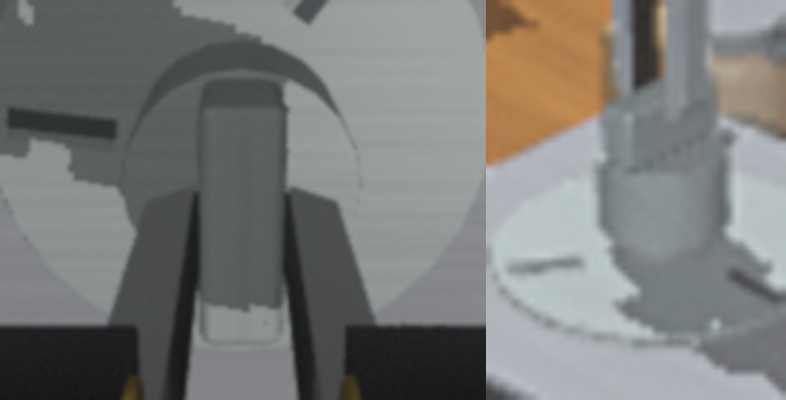

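It has changed: the cap now looks upright and lower. I'll check the height with the model overlay.

```bash
python3 - <<'E'
from ovw import *
cv2.imwrite('pics/m6.png',np.hstack([ov('24',12,191.4),ov('24',9,191.4),ov('24',15,191.4)]))
E
```

```text
(no output)
```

View pics/m6.png

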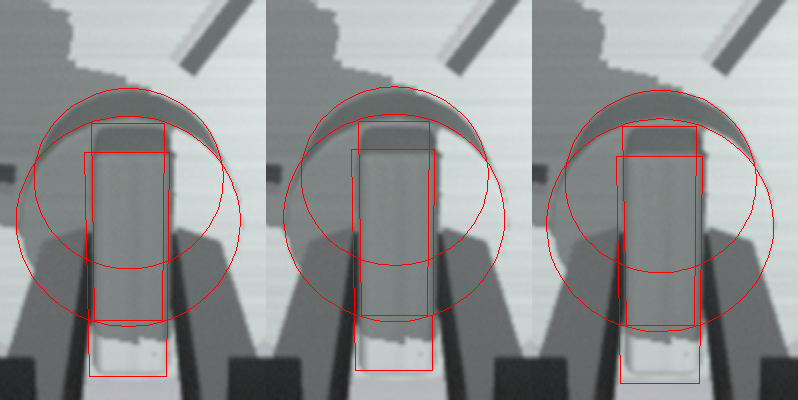

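Dropped and upright: the overlay matches a rim height of about 12 mm. I'll loosen the grip slightly, lower the hand 8 mm, then run the cap clockwise.

Request:
arm_command(rows=[[[0, 0, 0], [0, 0, 0]], [[0, 0, 0], [0, 0, 0]], [[3, 0, 0], [0, 0, 0]], [[3, 0, 0], [0, 0, 0]], [[2, 0, 0], [0, 0, 0]], [[0, 0, 0], [0, 0, 0]]], fingers=-0.53)

```text
time_s: 16.75
position: [540.9, -26.7, 131.4]
orientation: [-0.547, 0.448, 0.547, 0.448]
ft_force: [0.1, 0.6, 0.2]
opening: 0.235
```

```bash
python3 v3.py 25
```

```text
t 16.75 p [540.9 -26.7 131.4] jaw 101.34 tilt [-9.e-04 -1.e-04 -1.e+00] q7 105.7 F [0.1 0.6 0.2] M [ 0.02  0.01 -0.07] open 22.1
```

View pics/v25.png

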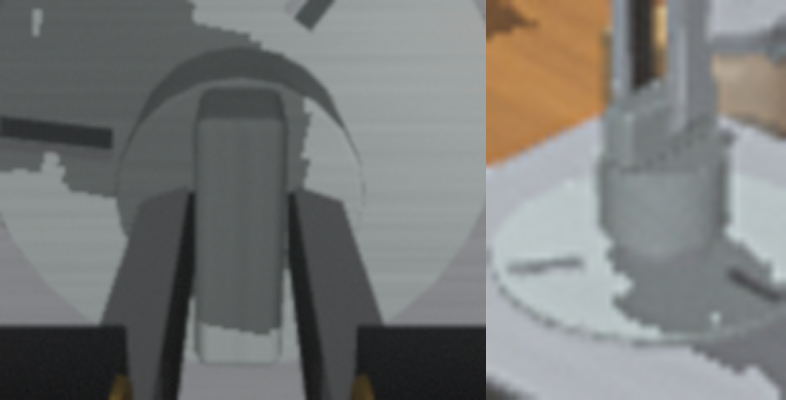

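Request:
arm_command(rows=[[[0, 0, 0], [5, 0, 0]], [[0, 0, 0], [5, 0, 0]], [[0.3, 0, 0], [5, 0, 0]], [[0.4, 0, 0], [5, 0, 0]], [[0.4, 0, 0], [5, 0, 0]], [[0.4, 0, 0], [5, 0, 0]], [[0.4, 0, 0], [5, 0, 0]], [[0, 0, 0], [0, 0, 0]]])

```text
time_s: 17.52
position: [541.4, -26.8, 130.2]
orientation: [-0.386, 0.593, 0.385, 0.593]
ft_force: [0.7, -0.4, 1.0]
opening: 0.232
```

```bash
python3 v3.py 26
```

```text
t 17.52 p [541.4 -26.8 130.2] jaw 66.08 tilt [ 2.e-04 -3.e-04 -1.e+00] q7 72.8 F [ 0.7 -0.4  1. ] M [-0.11  0.04  0.04] open 21.8
```

View pics/v26.png

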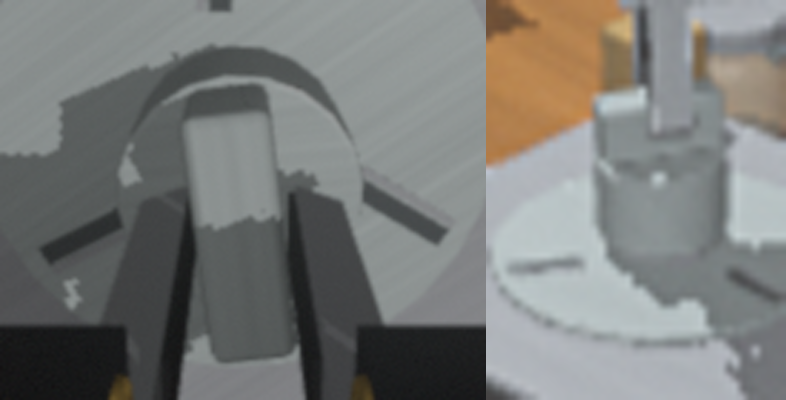

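Request:
arm_command(rows=[[[0.4, 0, 0], [5, 0, 0]], [[0.4, 0, 0], [5, 0, 0]], [[0.4, 0, 0], [5, 0, 0]], [[0.4, 0, 0], [5, 0, 0]], [[0.4, 0, 0], [5, 0, 0]], [[0.4, 0, 0], [5, 0, 0]], [[0.4, 0, 0], [5, 0, 0]], [[0.4, 0, 0], [5, 0, 0]]])

```text
time_s: 18.28
position: [541.5, -27.2, 127.2]
orientation: [-0.161, 0.688, 0.161, 0.689]
ft_force: [-0.9, -2.2, 4.5]
opening: 0.236
```

```bash
python3 v3.py 27
```

```text
t 18.28 p [541.5 -27.2 127.2] jaw 26.27 tilt [ 5.e-04 -3.e-04 -1.e+00] q7 36.0 F [-0.9 -2.2  4.5] M [-0.65  0.36  0.1 ] open 22.2
```

View pics/v27.png

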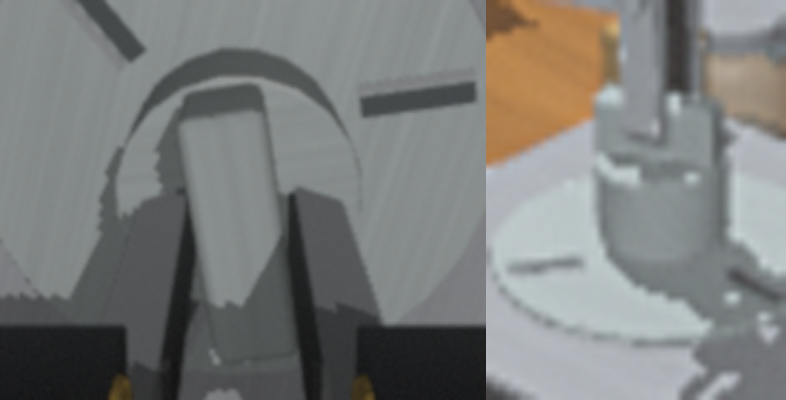

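Request:
arm_command(rows=[[[0.3, 0, 0], [5, 0, 0]], [[0.3, 0, 0], [5, 0, 0]], [[0.4, 0, 0], [5, 0, 0]], [[0.4, 0, 0], [5, 0, 0]], [[0.4, 0, 0], [5, 0, 0]], [[0.4, 0, 0], [5, 0, 0]], [[0.4, 0, 0], [5, 0, 0]], [[0.4, 0, 0], [5, 0, 0]]])

```text
time_s: 19.05
position: [541.3, -27.0, 124.0]
orientation: [0.084, 0.702, -0.084, 0.702]
ft_force: [-0.9, -2.4, 4.9]
opening: 0.238
```

```bash
python3 v3.py 28
```

```text
t 19.05 p [541.3 -27.  124. ] jaw -13.58 tilt [ 1.e-04 -2.e-04 -1.e+00] q7 -0.3 F [-0.9 -2.4  4.9] M [-0.62  0.47  0.1 ] open 22.4
```

View pics/v28.png

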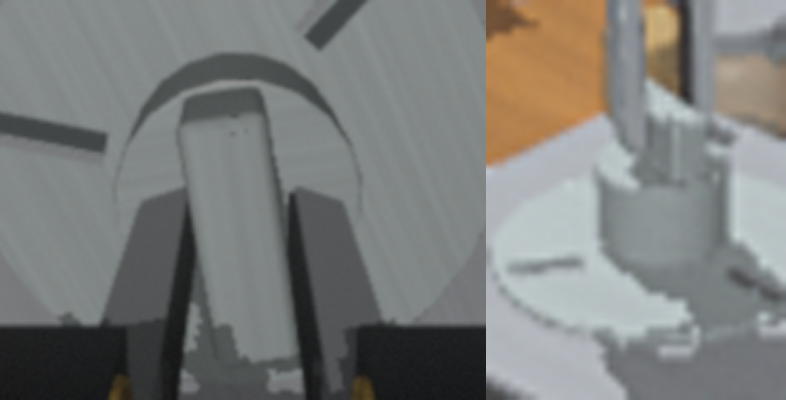

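Request:
arm_command(rows=[[[0.3, 0, 0], [5, 0, 0]], [[0.3, 0, 0], [5, 0, 0]], [[0.3, 0, 0], [5, 0, 0]], [[0.3, 0, 0], [5, 0, 0]], [[0.3, 0, 0], [5, 0, 0]], [[0.3, 0, 0], [5, 0, 0]], [[0.3, 0, 0], [5, 0, 0]], [[0.3, 0, 0], [5, 0, 0]]])

```text
time_s: 19.82
position: [541.0, -26.9, 121.3]
orientation: [0.318, 0.632, -0.318, 0.631]
ft_force: [-0.2, -1.9, -0.4]
opening: 0.237
```

```bash
python3 v3.py 29
```

```text
t 19.82 p [541.  -26.9 121.3] jaw -53.49 tilt [-5.e-04 -1.e-04 -1.e+00] q7 -35.7 F [-0.2 -1.9 -0.4] M [-0.55  0.38  0.09] open 22.2
```

View pics/v29.png

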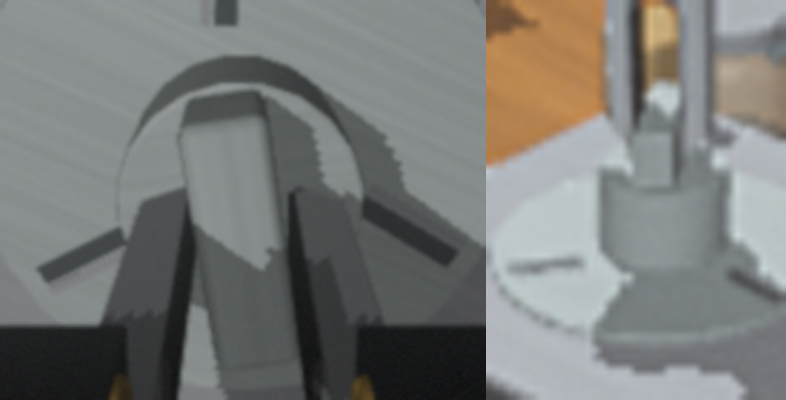

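Request:
arm_command(rows=[[[0.3, 0, 0], [4, 0, 0]], [[0.3, 0, 0], [4, 0, 0]], [[0.2, 0, 0], [4, 0, 0]], [[0, 0, 0], [3, 0, 0]], [[0, 0, 0], [0, 0, 0]]])

```text
time_s: 20.33
position: [541.1, -26.5, 120.4]
orientation: [0.397, 0.585, -0.398, 0.585]
ft_force: [-0.0, -0.1, -0.7]
opening: 0.231
```

```bash
python3 v3.py 30; python3 - <<'E'
from ovw import *
cv2.imwrite('pics/m7.png',np.hstack([ov('30',0,30),ov('30',3,30)]))
E
```

```text
t 20.33 p [541.1 -26.5 120.4] jaw -68.4 tilt [-5.e-04  1.e-04 -1.e+00] q7 -48.6 F [-0.  -0.1 -0.7] M [-0.11  0.15  0.01] open 21.7
```

View pics/v30.png

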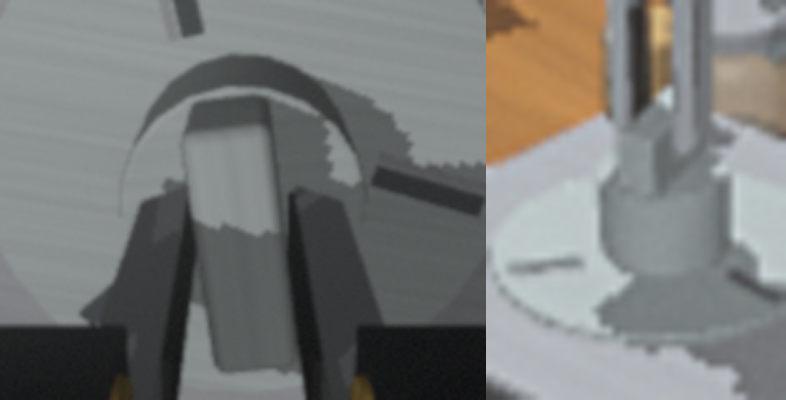

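View pics/m7.png

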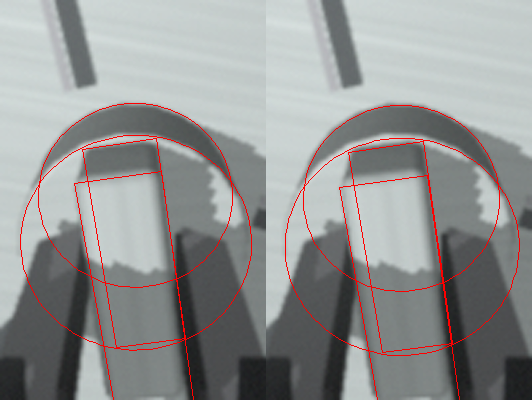

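Request:
arm_command(rows=[[[0, 0, 0], [4, 0, 0]], [[0, 0, 0], [4, 0, 0]], [[0, 0, 0], [0, 0, 0]]])

```text
time_s: 20.68
position: [541.2, -26.7, 120.6]
orientation: [0.438, 0.555, -0.438, 0.555]
ft_force: [-0.7, -0.0, 0.2]
opening: 0.233
```

```bash
python3 v3.py 31
```

```text
t 20.68 p [541.2 -26.7 120.6] jaw -76.6 tilt [-2.e-04 -1.e-04 -1.e+00] q7 -55.7 F [-0.7 -0.   0.2] M [-0.14  0.13  0.01] open 21.9
```

Request:
arm_command(rows=[[[0, 0, 0], [4, 0, 0]], [[0, 0, 0], [4, 0, 0]], [[0, 0, 0], [0, 0, 0]]])

```text
time_s: 21.03
position: [541.3, -26.8, 120.7]
orientation: [0.476, 0.523, -0.476, 0.523]
ft_force: [-0.8, -0.4, 1.4]
opening: 0.236
```

```bash
python3 v3.py 32; python3 - <<'E'
from h import *
cv2.imwrite('pics/m8.png',np.hstack([cv2.imread('pics/v31.png')[:,:486],cv2.imread('pics/v32.png')])[:, :].copy() if 0 else cv2.resize(np.hstack([cv2.imread('pics/v31.png')[:,:486],cv2.imread('pics/v32.png')[:,:486]]),(800,329)))
E
```

```text
t 21.03 p [541.3 -26.8 120.7] jaw -84.63 tilt [-0.e+00 -2.e-04 -1.e+00] q7 -62.6 F [-0.8 -0.4  1.4] M [-0.03  0.24  0.03] open 22.2
```

View pics/m8.png

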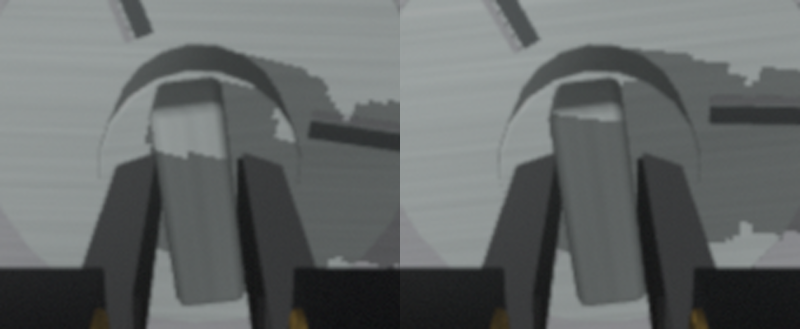

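Request:
arm_command(rows=[[[0, 0, 0], [4, 0, 0]], [[0, 0, 0], [4, 0, 0]], [[0, 0, 0], [0, 0, 0]]])

```text
time_s: 21.38
position: [541.3, -26.8, 120.7]
orientation: [-0.511, -0.488, 0.511, -0.488]
ft_force: [-0.4, -0.4, 0.5]
opening: 0.237
```

```bash
python3 v3.py 33
```

```text
t 21.38 p [541.3 -26.8 120.7] jaw -92.65 tilt [-0.e+00 -2.e-04 -1.e+00] q7 -69.4 F [-0.4 -0.4  0.5] M [-0.05  0.17 -0.05] open 22.3
```

Request:
arm_command(rows=[[[0, 0, 0], [4, 0, 0]], [[0, 0, 0], [3, 0, 0]], [[0, 0, 0], [0, 0, 0]]])

```text
time_s: 21.73
position: [541.3, -26.8, 120.7]
orientation: [-0.54, -0.456, 0.54, -0.456]
ft_force: [0.6, -0.2, 1.4]
opening: 0.236
```

```bash
python3 v3.py 34; python3 - <<'E'
from ovw import *
cv2.imwrite('pics/m9.png',np.hstack([ov('33',0,9),ov('34',0,2),ov('34',3,2)]))
E
```

```text
t 21.73 p [541.3 -26.8 120.7] jaw -99.6 tilt [-0.e+00 -2.e-04 -1.e+00] q7 -75.2 F [ 0.6 -0.2  1.4] M [-0.04  0.21  0.05] open 22.2
```

View pics/m9.png

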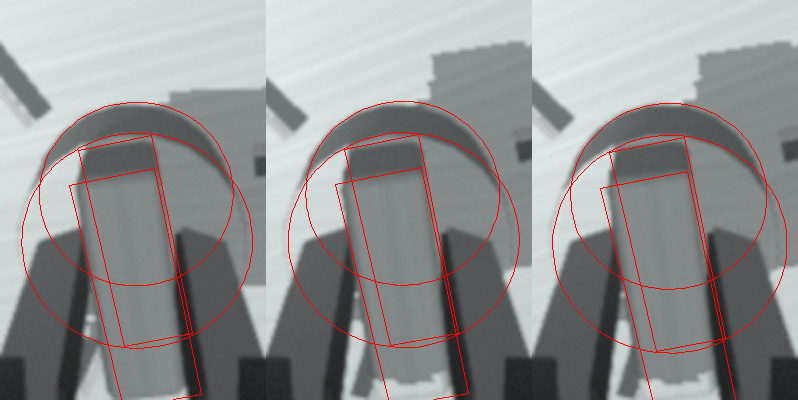

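View pics/v34.png

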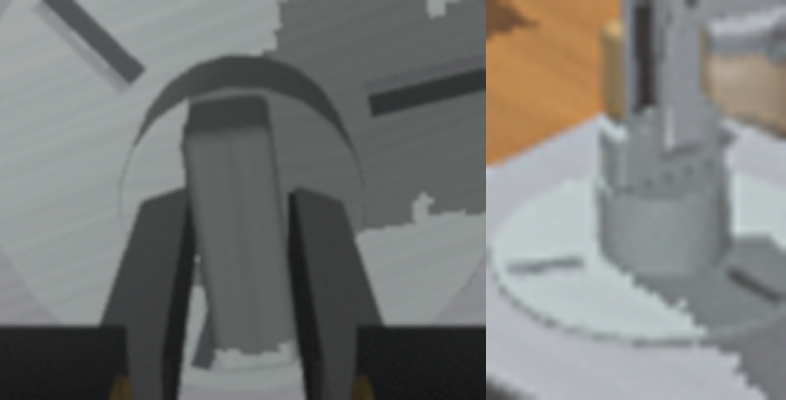

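```bash
python3 - <<'E'
from h import *
o=[]
for n in ('13','25','30','34'):
    b=load('s'+n)['color'][180:212,225:257,::-1]
    o.append(cv2.resize(b,(384,384),interpolation=cv2.INTER_CUBIC))
cv2.imwrite('pics/m10.png',cv2.resize(np.vstack([np.hstack(o[:2]),np.hstack(o[2:])]),(600,600)))
c=load('s34')
for h in(0,3,12,20):
    t=np.radians(np.arange(0,360,3)); P=np.c_[540.7+32*np.cos(t),-27.3+32*np.sin(t),0*t+104+h]; q=proj(c,P); print(h,q[:,1].max().round(2),q[:,0].min().round(1),q[:,0].max().round(1))
E
```

```text
0 201.05 236.3 256.1
3 200.22 236.3 256.1
12 197.74 236.2 256.1
20 195.51 236.1 256.1
```

View pics/m10.png

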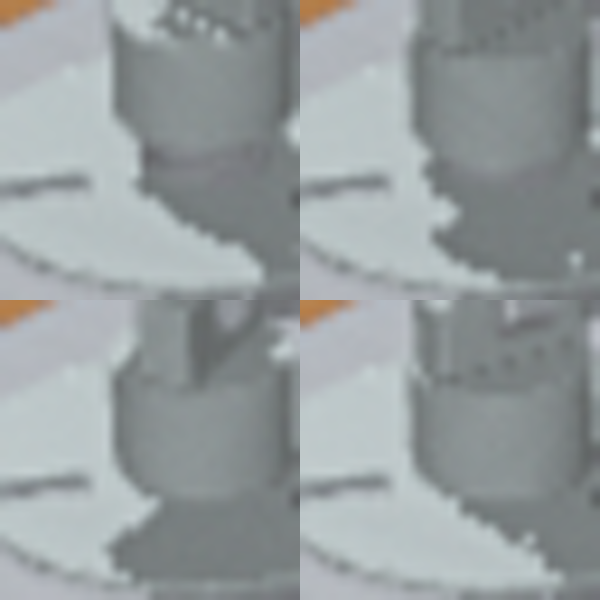

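Request:
arm_command(rows=[[[0, 0, 0], [4, 0, 0]], [[0, 0, 0], [4, 0, 0]], [[0, 0, 0], [0, 0, 0]]])

```text
time_s: 22.08
position: [541.3, -27.1, 120.7]
orientation: [-0.571, -0.417, 0.571, -0.417]
ft_force: [-0.7, -1.7, 1.1]
opening: 0.239
```

```bash
python3 v3.py 35
```

```text
t 22.08 p [541.3 -27.1 120.7] jaw -107.68 tilt [ 0.e+00 -6.e-04 -1.e+00] q7 -82.0 F [-0.7 -1.7  1.1] M [-0.56  0.28  0.16] open 22.4
```

Request:
arm_command(rows=[[[0, 0, 0], [4, 0, 0]], [[0, 0, 0], [3, 0, 0]], [[0, 0, 0], [0, 0, 0]]])

```text
time_s: 22.43
position: [541.4, -27.2, 120.7]
orientation: [-0.595, -0.382, 0.595, -0.382]
ft_force: [0.7, -4.2, 1.7]
opening: 0.236
```

```bash
python3 v3.py 36
```

```text
t 22.43 p [541.4 -27.2 120.7] jaw -114.62 tilt [ 4.e-04 -9.e-04 -1.e+00] q7 -87.8 F [ 0.7 -4.2  1.7] M [-1.03 -0.04  0.62] open 22.2
```

View pics/v36.png

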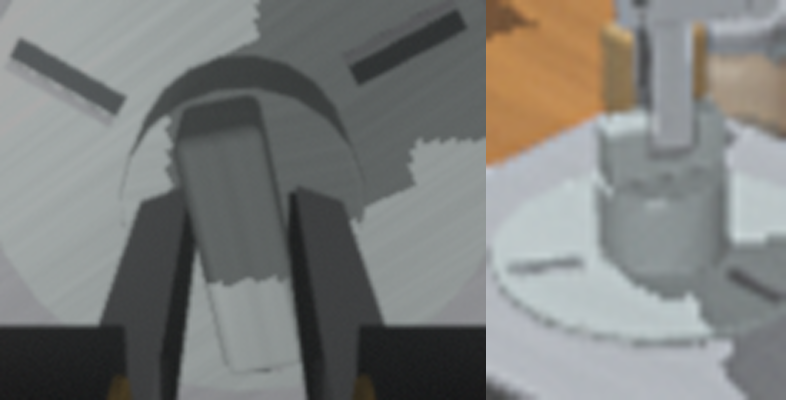

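Torque is now rising (Mz 0.62 N·m). I'll nip it a little tighter, then unload the fingers.

Request:
arm_command(rows=[[[0, 0, 0], [3, 0, 0]], [[0, 0, 0], [0, 0, 0]]])

```text
time_s: 22.7
position: [541.4, -27.2, 120.7]
orientation: [-0.605, -0.366, 0.605, -0.367]
ft_force: [0.4, -5.7, -0.7]
opening: 0.24
```

```bash
python3 v3.py 37
```

```text
t 22.7 p [541.4 -27.2 120.7] jaw -117.61 tilt [ 3.e-04 -8.e-04 -1.e+00] q7 -90.3 F [ 0.4 -5.7 -0.7] M [-1.3  -0.15  0.83] open 22.5
```

Request:
arm_command(rows=[[[0, 0, 0], [-5, 0, 0]], [[0, 0, 0], [-5, 0, 0]], [[0, 0, 0], [-2, 0, 0]], [[0, 0, 0], [0, 0, 0]]])

```text
time_s: 23.13
position: [541.2, -26.3, 120.8]
orientation: [0.563, 0.429, -0.562, 0.428]
ft_force: [-0.4, 0.6, 0.1]
opening: 0.24
```

```bash
python3 v3.py 38
```

```text
t 23.13 p [541.2 -26.3 120.8] jaw -105.37 tilt [ 1.e-04  1.e-03 -1.e+00] q7 -80.1 F [-0.4  0.6  0.1] M [0.04 0.12 0.03] open 22.5
```

View pics/v38.png

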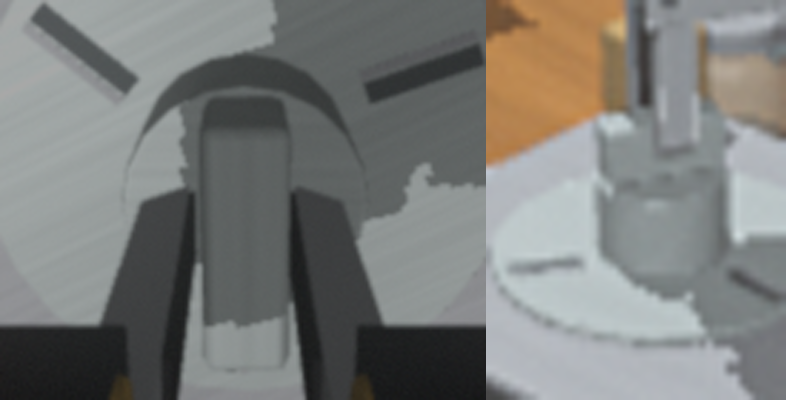

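```bash
python3 - <<'E'
from ovw import *
cv2.imwrite('pics/m11.png',np.hstack([ov('38',0,-15.5),ov('38',4,-15.5)]))
E
```

```text
(no output)
```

View pics/m11.png

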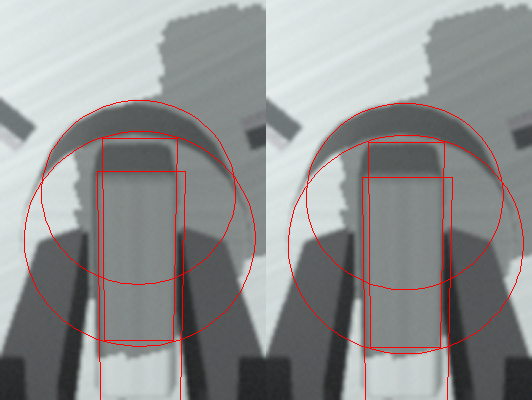

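Request:
arm_command(rows=[[[0, 0, 0], [0, 0, 0]], [[0, 0, 0], [0, 0, 0]], [[0, 0, 0], [0, 0, 0]], [[0, 0, 0], [0, 0, 0]]], fingers=0.2)

```text
time_s: 23.57
position: [541.3, -26.7, 120.6]
orientation: [-0.563, -0.427, 0.564, -0.427]
ft_force: [0.1, -0.3, 0.3]
opening: 0.485
```

Request:
arm_command(rows=[[[-10, 0, 0], [0, 0, 0]], [[-20, 0, 0], [0, 0, 0]], [[-30, 0, 0], [0, 0, 0]], [[-30, 0, 0], [0, 0, 0]], [[-30, 0, 0], [0, 0, 0]], [[-10, 0, 0], [0, 0, 0]], [[0, 0, 0], [0, 0, 0]]])

```text
time_s: 24.15
position: [542.4, -27.0, 253.4]
orientation: [0.565, 0.427, -0.562, 0.428]
ft_force: [0.1, 0.6, -0.5]
opening: 0.596
```

```bash
python3 v2.py 40; python3 - <<'E'
from h import *
snap('wrist','w40'); c=load('w40'); print(proj(c,[[540.7,-27.3,104],[540.7,-27.3,175]]))
E
```

```text
t 24.15 p [542.4 -27.  253.4] jaw -105.66 tilt [ 3.7e-03  8.0e-04 -1.0e+00] q7 -87.5 F [ 0.1  0.6 -0.5] M [ 0.07  0.16 -0.03] open 56.0
[[255.62917594 171.24852822]
 [255.94748699 185.38065272]]
```

View pics/w40.png

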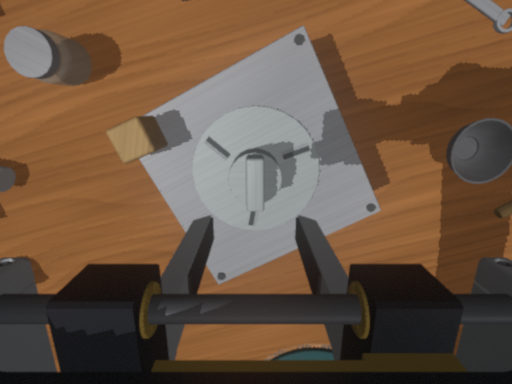

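View pics/v40.png

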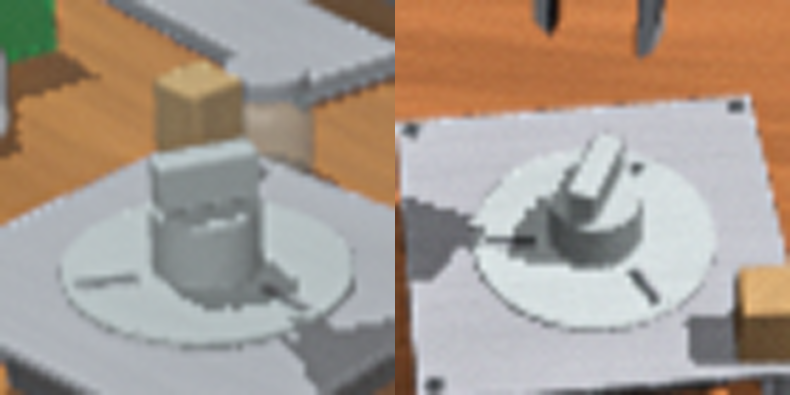

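```bash
python3 - <<'E'
from h import *
from scipy.optimize import least_squares
t=np.linspace(0,2*np.pi,180)
out=[]
for pre,(x0,y0) in (('s',(218,160)),('sc',(222,150))):
    c=load(pre+'40'); K=10
    # local bias: shift of dark disc edge — estimated by matching drawn disc edge with gradient
    g=cv2.cvtColor(c['color'],cv2.COLOR_RGB2GRAY).astype(np.float32); g=cv2.GaussianBlur(g,(0,0),.7)
    gm=np.hypot(cv2.Sobel(g,5,1,0),cv2.Sobel(g,5,0,1))
    D=proj(c,np.c_[540.7+84*np.cos(t),-27.3+84*np.sin(t),0*t+104])
    best=max(((cv2.remap(gm,(D[:,0]+dx).astype(np.float32)[None],(D[:,1]+dy).astype(np.float32)[None],1).mean(),dx,dy) for dx in np.arange(-4,4.1,.2) for dy in np.arange(-4,4.1,.2))); print(pre,best)
    s=np.array(best[1:])
    for h in (0,4):
        im=cv2.resize(c['color'][y0:y0+58,x0:x0+58,::-1],(400,400),interpolation=cv2.INTER_CUBIC);k=400/58
        O=np.array([540.7,-27.3,104+h]);b=np.radians(-16);RR=R.from_rotvec([0,0,b])
        bb=lambda z:np.array([[30,10,z],[-30,10,z],[-30,-10,z],[30,-10,z],[30,10,z]],float)
        for S in (np.c_[32*np.cos(t),32*np.sin(t),0*t],np.c_[32*np.cos(t),32*np.sin(t),0*t+41],bb(71)):
            cv2.polylines(im,[((proj(c,O+RR.apply(S))+s-[x0,y0]+.5)*k-.5).round().astype(int)],False,(0,0,255),1)
        out.append(im)
cv2.imwrite('pics/m12.png',cv2.resize(np.vstack([np.hstack(out[:2]),np.hstack(out[2:])]),(600,600)))
E
```

```text
s (np.float32(70.52809), np.float64(-0.19999999999999662), np.float64(0.20000000000000373))
sc (np.float32(97.43295), np.float64(0.6000000000000041), np.float64(-0.599999999999997))
```

View pics/m12.png

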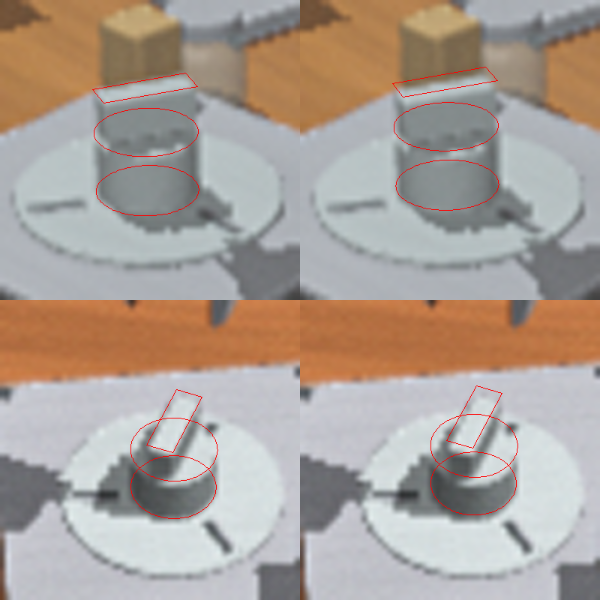

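With the disc edge as reference, h = 0 fits both views (h = 4 clearly doesn't). I'll do a quick bystander check and then hand in.

```bash
python3 - <<'E'
from h import *
a=load('scene0')['color'].astype(int); b=load('sc40')['color'].astype(int)
d=(abs(a-b).max(2)>40).astype(np.uint8); n,l,s,c=cv2.connectedComponentsWithStats(d)
print([(x[:5].tolist()) for x in s[1:] if x[4]>12])
st(); print(bot.hand_in())
E
```

```text
[[230, 0, 77, 127, 3487], [315, 0, 17, 26, 192], [352, 0, 104, 85, 3542], [275, 61, 9, 4, 13], [252, 64, 17, 21, 37], [397, 81, 48, 41, 770], [221, 106, 7, 7, 27], [221, 109, 162, 51, 2037], [144, 114, 76, 96, 2734], [240, 172, 24, 21, 231], [221, 180, 15, 15, 137], [334, 180, 28, 20, 361]]
t 24.3 p [540.8 -26.5 250. ] jaw -105.65 tilt [-1.e-03  1.e-04 -1.e+00] q7 -87.5 F [-0.9  0.3 -0.9] M [ 0.01  0.17 -0.02] open 56.7
the job is handed in; nothing more can be done
None
```

The clamping cap is on the hub and run down until its rim sits on the disc. I let go of it and handed the job in at 24.3 s with the gripper clear.

**What I did**
1. I gripped the aluminium cap by its bar and set it upright on the hub. Contact came at a rim height of about 20 mm, which matches the lands.
2. I turned it anticlockwise with the grip slack until it dropped. It first caught, tilted about 9°. Backing off and regripping brought it upright at about 12 mm, fully in the thread starts.
3. I ran it clockwise about 207° until it tightened, with the moment rising to about 0.8 N·m. I then unloaded the fingers, opened them and lifted off.

**Last checks**
- **Seating:** with the disc edge as reference, the side and scene views both fit an upright cap at rim height 0. A rim height of 4 mm clearly does not fit.
- **Bystanders:** comparing the scene view before and after shows changes only around the arm and its shadow and at the cap's old and new places. Part of the view near the bowl was in shadow, so I didn't separately confirm the bowl.

**Disagreements**
- The visible fingertips sat about 33 mm behind the stated TCP, so I set the gripping height from the images.
- The cap took about 207° from the drop to tight instead of 150–180°. Its height stopped changing after about 160°. I put the rest down to thread play.

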